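# Snap the shelf collar shut with pliers

## Robot

A 6-joint arm with a two-finger parallel gripper is mounted at the origin on the work surface. World frame = base frame: x ahead of the robot, y to its left, z up, the work surface at z = 0. Lengths are in m, angles in rad, forces in N, time in s.
With the tool pointing down it reaches from about 0.3 to 1 m from the base axis. Payload 5.1 kg.
Tool frame: the origin (TCP) lies between the finger pads; the fingertips stand 11 mm ahead of it and the grasp point (between the pads) lies 8 mm behind it; z points along the fingers, y is the direction in which the jaws open and shut (so a half turn about z gives the same grasp; the last joint's range is limited). The gripper opens to 95 mm and grips with 3 to 60 N. Pads are 20 mm wide; open, the fingers measure 119 mm over their backs; the gripper's body (75 mm by 180 mm) begins 59 mm behind the grasp point.
Start: joints at [1.185, 0.124, 1.65, -0, 1.367, -0.083], TCP at [0.194, 0.62, 0.226] pointing down, gripper open.
Joint ranges: [-2.61, 2.61], [-1.02, 2.33], [0.03, 2.71], [-1.35, 4.49], [0.32, 2.68], [-2.91, 2.91]. Speed limits (rad/s): [2.57, 2.57, 3.14, 3.14, 3.14, 3.14].

## Interface

Orientations are given as a rotation vector (axis times angle).
In Python, from plant import manip gives the robot as it stands. The module is installed in compiled form; this text tells all that it offers.
- The arm moves only by the tool servo_tool, never from a script. Its argument "rows" is one flat list of numbers, 7 for each row, row after row: the opening in per cent of the stroke, from 0 (shut) to 100 (fully open), then the shift along the tool's x, y, z in m, then the turn, a rotation vector about the tool's x, y, z in rad. In form: [fingers, x, y, z, rx, ry, rz, fingers, x, y, z, rx, ry, rz, ...]. A call has 1 to 5 rows; each row shifts and turns the commanded pose from where the row before left it, along the tool's axes as they then stand; what a row does not reach is not made up. A row lasts 1/10 s, in which the tool goes at most 50 mm and 8.59 degrees, less where a joint would pass 70% of its speed; a pose out of reach is approached as far as the arm can. A call is refused whole if a number of a shift passes 0.05 or a number of a turn 0.15, either way. A call with a gripper value outside its range is refused whole. The fingers move at their own pace and stop on an object; "newtons" is the grip in N (left out, the last holds). Time passes only in rows, so rows that do not move let the fingers close. It gives the time, the measured TCP pose, the force and the opening at its end, in the units of the state.
- manip.get_state(): the state, without advancing time (a new reading comes with each control period).
- manip.get_image(name): name is "scene" or "top"; returns the picture (420x560x3 uint8, red, green, blue); there is no depth.
- manip.camera_model(name): a dict with "fx", "fy", "cx", "cy" (pixels), "R" (3x3) and "t" (3): a world point X has camera coordinates R X + t. Camera axes: x right, y down, z forward; pixel columns grow to the right and rows downward; lengths in m; the calibration is good to about 2 mm. A picture is of the moment at which its call begins. camera_model takes no time and is no camera call.
- manip.finish_job(): hands the job in, once; it reports no verdict.
Trained networks look in the newest picture that a camera, given by its name, has taken for a name from the list of things; names that differ only in an ending like _2 or _b are one class to them, and where a whole thing is asked for, a point or a joint stands for the part that bears it (a point fixed in the world has none). Each returns a list of dicts, best first, with "conf" (0 to 1); they miss things now and then, are a little off and sometimes report something else, mostly with a low value. They report only what shows in the picture. A call takes as long as a camera call. They do not tell look-alikes from the thing itself.
- manip.cut_out(target, camera): "pixels" (420x560 bool, what is visible of it) and "bbox" ([left, top, right, bottom] in pixels, round what is visible of it).
- manip.mark_of(target, camera): "location" ([column, row] in pixels: a listed point, or the origin of a listed thing).
The state is a dict: "t": time; "joints": joint angles; "joint_velocities": joint speeds; "joint_efforts": joint torques, N m; "eef_pos": TCP position; "eef_rot": TCP orientation; "wrist_force": force on the tool from outside, world axes, zero at the start; "moment": the same for the moment, N m; "opening": opening from 0.0 (shut) to 1.0 (fully open).
Only numpy, scipy, OpenCV 4.12 (cv2) and the standard library are available. Lean on these libraries where they do the work, as an engineer would, in place of code of your own. Each camera call takes 0.05 s, during which the arm holds its last target.

## Task

The split plastic collar on one post of the wire over-shelf has come open. Take the spring pliers from the white cutting board, put their jaws over the collar's two ears and squeeze until the collar snaps shut, then lay the pliers flat on the board again, without dropping them, and let go. Close the collar only with the pliers, not with the gripper, do not bump the shelf, and leave the jar, the beaker and the spoon where they are.

Things in the scene. Friction and masses are not known exactly. Their poses are not given: they have to be found in the camera images.
- pliers: Steel spring pliers, 157 mm long, 20 mm thick, about 0.13 kg, lying flat on the board. Origin at the pivot, on the underside. x from the handles to the jaws, y the direction in which handles and jaws close, z up through the flat side. Both levers move alike, so x stays their middle line.
- pliers_grip (a point): Where to hold the pliers: midway between their two black rubber handles, half-way up, 62 mm behind the pivot; axes as the pliers. Each handle is 9 mm wide, 20 mm high and 66 mm long, from 31 to 97 mm behind the pivot, with a 3 mm flare outside at either end that leaves 38 mm for the fingers. Sprung open, they measure 64 mm over their outer faces here; they can be pressed to 26 mm.
- pliers_jaw (a point): Midway between the jaws, half-way up their thickness, 42 mm ahead of the pivot, 104 mm ahead of pliers_grip along x. Each jaw is 40 mm long (20 to 60 mm ahead of the pivot), 8 mm wide, 14 mm high. The gap between the jaws here is 40 mm when open, 35 mm at a handle span of 56 mm, 14 mm at 26 mm; 56 mm over the outside when open.
- pliers_a (a joint): How far each lever of the pliers is squeezed: 0 open, 0.31 rad fully closed. The opening spring pushes about 7 N on each handle at a span of 64 mm, 9 N at 55 mm, 13 N at 26 mm: squeezed slightly, to about 55 mm, the pliers are held firmly enough to be carried and the jaws stay wide enough for the ears.
- clip_ears (a point): Middle of the open collar's two ears, 36 mm out from the post's axis, half-way up. The ears are upright plates, 5 mm thick and 22 mm high, side by side, sticking out towards the robot from 20 to 46 mm off the post's axis. x from the ears level towards the post, y across the ears (squeeze along it), z up. Open they measure 26 mm over their outer faces here; shut 14 mm.
- swivel: The open collar: a black plastic split ring, 22 mm high, about 40 mm across, round one of the shelf's two posts, with two ears. Origin on the post's axis, half-way up; axes as clip_ears. It can swivel on the post by 0.35 rad either way against light friction (about 1 N at the ears). The same collar on the other post is shut already and stays as it is.
- clip_left (a joint): How far the collar's left half has closed: 0 open, 0.11 rad fully shut. It takes up to about 6 N on each ear (about 4 N more on each handle of the pliers); past 0.06 it snaps shut by itself and stays shut.
- clip_right (a joint): The same for the collar's right half; it moves with the left one.
- unit: Bench-top over-shelf of steel wire, fixed: two posts, 25 mm thick and 305 mm high, 130 mm to either side (y) of the origin, which lies on the table midway between them; x points away from the robot's side. A white tub stands on the middle of the shelf.
- shelf_front (a point): Middle of the wire shelf's front edge, half-way up it. The shelf runs 180 mm to either side and 170 mm back from here (the posts 120 mm back), from 235 to 271 mm above the table, over the ears. A hand held upright cannot get under it; leaned back towards the robot by 35 to 40 degrees, jaws pointing forward and up, it can.
- board: White plastic cutting board, 220 mm (x) by 260 mm (y), 12 mm thick, fixed; origin at the centre of its underside.
- jar_mid (a point): Clear jar with a steel lid, 60 mm across and 90 mm high, under the shelf between the posts; the point is at its centre. Not to be moved.
- beaker_mid (a point): Open steel beaker, 72 mm across and 85 mm high; the point is at its centre. Not to be moved.
- spoon_grip (a point): Wooden spoon lying on the table left of the board; the point is on its handle. Not to be moved.
There are look-alikes about, which are no part of the job. Leave any green look-alike of the pliers alone.

How it is judged:
On the way, in this order (a step that is already met when the one before it is completed fails the run):
1. the pliers are lifted off the board (height (world z) of pliers_grip above 0.06 m), for 0.1 s.
2. the collar is snapped shut while the jaws are over its ears (value of joint each of clip_left, clip_right above 0.095 rad and distance between pliers_jaw and clip_ears below 0.04 m), for 0.1 s.
At the end, for the whole second after the job is handed in: Both halves of the collar are shut (over 0.095 rad of 0.11), and the pliers lie flat (within 0.12 rad) and at rest on the board: the middle of their handles is within the board's outline and at most 7 mm higher than when lying on it (value of joint each of clip_left, clip_right above 0.095 rad and x of pliers_grip in the frame of board between -0.11 and 0.11 m and y of pliers_grip in the frame of board between -0.13 and 0.13 m and z of pliers_grip in the frame of board between 0.012 and 0.029 m and angle between pliers's own z axis and vertical below 0.12 rad and linear speed of pliers below 0.02 m/s); the robot touches nothing.
It fails at once if the pliers are dropped onto the board or the table (height (world z) of pliers_grip below 0.05 m and linear speed of pliers above 0.6 m/s).
It fails at once if the gripper or arm presses on the open collar (contact force between any of the fingers, the arm and swivel above 3 N).
It fails at once if the robot bumps the shelf (contact force between any of the arm, the fingers and unit above 15 N).
It fails at once if the jar, the beaker or the spoon is moved by more than 30 mm (distance of any of jar_mid, beaker_mid, spoon_grip from where it was at the start of the episode above 0.03 m).
It also fails if it takes over 67 s, if anything falls off the work surface, if the arm or the gripper's body presses on something with over 40 N, if the wrist force passes 120 N, or if a joint passes its speed limit or range.

## Working session

There is one attempt and no reset: what is moved stays moved. The work goes in short steps, Python scripts to look and compute and a tool call to move; the robot and the scene stay as the last step left them, time stands still between calls to the robot, and variables do not carry over. Pictures are saved under pics/ and viewed, and the job is handed in when it is done.

Besides the shell and the picture viewer there is one more tool, called by a JSON object that holds its "name" and its "arguments". servo_tool: Moves the arm, as the interface text tells. Its arguments: {"type":"object","properties":{"rows":{"type":"array"},"newtons":{"type":"number"}},"required":["rows"]}

```bash
mkdir -p pics; python3 - <<'E'
from plant import manip
import cv2
s=manip.get_state(); print({k:(v if not hasattr(v,'__len__') else [round(float(x),4) for x in v]) for k,v in s.items()})
for n in ("scene","top"):
    cv2.imwrite(f"pics/{n}0.png",manip.get_image(n)[:,:,::-1])
    m=manip.camera_model(n); print(n,m)
    for t in ("pliers_grip","pliers_jaw","pliers","clip_ears","swivel","shelf_front","unit","board","jar_mid","beaker_mid","spoon_grip"):
        print(t,[( [round(float(v)) for v in d["location"]],round(d["conf"],2)) for d in manip.mark_of(t,n)][:4])
print(manip.get_state()["t"])
E
```

```text
{'t': 0.0, 'joints': [1.1854, 0.1245, 1.6517, -0.0, 1.3675, -0.0826], 'joint_velocities': [-0.0004, 0.001, -0.0006, -0.0007, -0.0007, 0.0002], 'joint_efforts': [0.0012, -41.7607, -35.9935, 0.0774, 0.0493, -0.0002], 'eef_pos': [0.1936, 0.6198, 0.2244], 'eef_rot': [-0.4737, -3.1052, 0.0032], 'wrist_force': [0.4615, -0.5011, 0.7041], 'moment': [-0.0502, -0.004, -0.0363], 'opening': 0.9979330845687466}
scene {'fx': 402.66805526628445, 'fy': 402.66805526628445, 'cx': 272.9966802851305, 'cy': 212.25749617488498, 'R': array([[-0.59996979,  0.79999795, -0.00628639],
       [ 0.56498246,  0.4181271 , -0.71131185],
       [-0.56641952, -0.43031732, -0.70284844]]), 't': array([ 0.2894012 , -0.22321604,  1.36082582])}
pliers_grip [([156, 218], 0.61)]
pliers_jaw [([140, 199], 0.84), ([194, 185], 0.49)]
pliers [([146, 205], 0.93), ([205, 180], 0.7)]
clip_ears [([224, 206], 0.59)]
swivel [([220, 216], 0.64)]
shelf_front [([296, 182], 0.85), ([213, 174], 0.23)]
unit []
board [([213, 173], 0.61)]
jar_mid [([265, 294], 0.91)]
beaker_mid [([434, 303], 0.91)]
spoon_grip [([283, 233], 0.86)]
top {'fx': 489.609875340983, 'fy': 489.609875340983, 'cx': 277.0047573826734, 'cy': 213.18330673558177, 'R': array([[-0.01684778, -0.99984457, -0.00519502],
       [-0.99676486,  0.01720381, -0.07851014],
       [ 0.07858731,  0.00385549, -0.99689978]]), 't': array([0.06197146, 0.56031372, 1.48549746])}
pliers_grip [([385, 185], 0.7), ([392, 272], 0.63)]
pliers_jaw [([417, 198], 0.83), ([391, 234], 0.81)]
pliers [([284, 237], 0.73), ([405, 191], 0.64), ([389, 248], 0.62)]
clip_ears [([304, 186], 0.6)]
swivel [([301, 169], 0.48)]
shelf_front [([257, 220], 0.7)]
unit []
board [([394, 263], 0.84)]
jar_mid []
beaker_mid [([151, 236], 0.68)]
spoon_grip [([282, 238], 0.7)]
1.2
```

View pics/scene0.png

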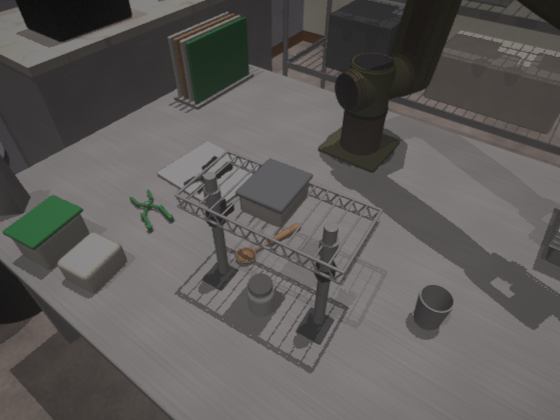

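View pics/top0.png

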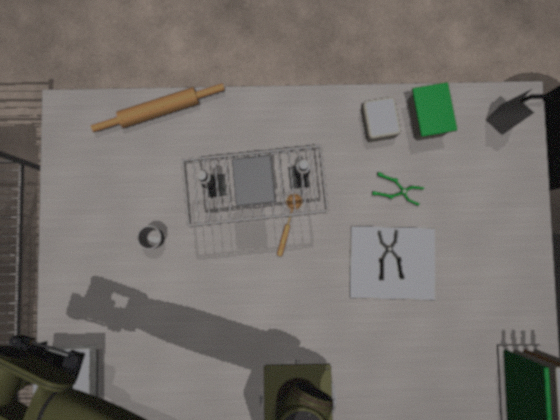

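```bash
python3 - <<'E'
import cv2,numpy as np
a=cv2.imread("pics/scene0.png")[150:290,130:370]; b=cv2.imread("pics/top0.png")[130:300,170:440]
f=lambda i,k:np.clip(cv2.resize(i,None,fx=k,fy=k,interpolation=cv2.INTER_CUBIC).astype(float)*1.8,0,255)
cv2.imwrite("pics/s0z.png",f(a,3.3)); cv2.imwrite("pics/t0z.png",f(b,2.9))
E
```

```text
[ WARN:0@0.070] global loadsave.cpp:1063 imwrite_ Unsupported depth image for selected encoder is fallbacked to CV_8U.
```

View pics/s0z.png

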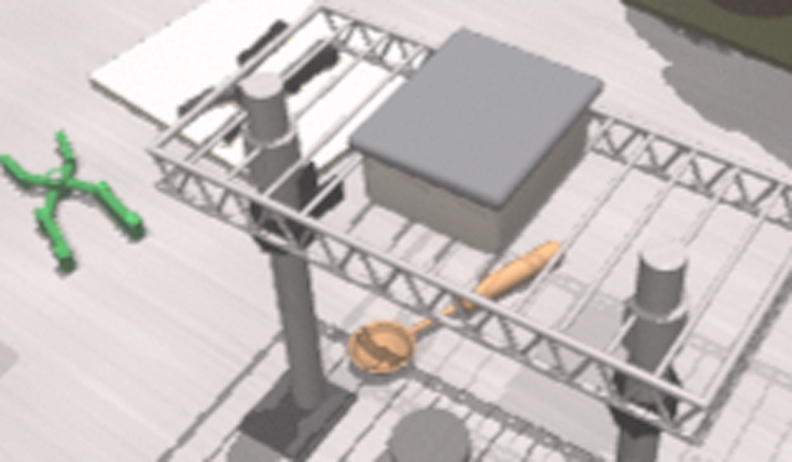

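View pics/t0z.png

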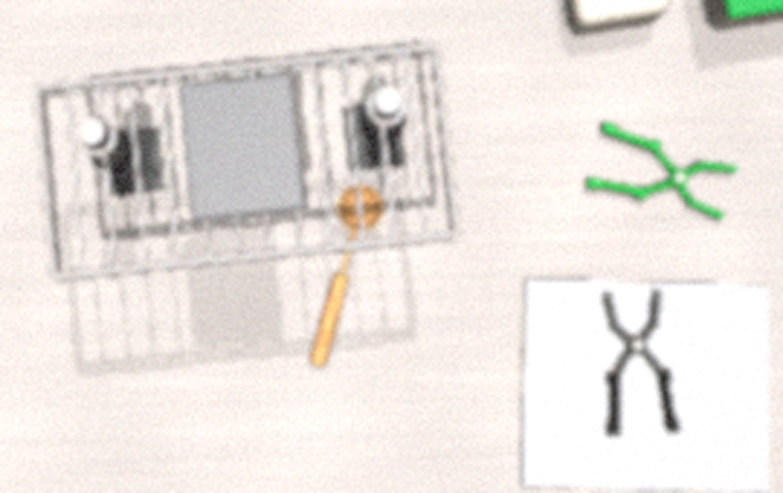

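```bash
cat > h.py <<'E'
from plant import manip
import numpy as np, cv2
from scipy.spatial.transform import Rotation as Ro
M={n:manip.camera_model(n) for n in ("scene","top")}
def proj(n,X):
    m=M[n]; c=np.atleast_2d(X)@m["R"].T+m["t"]; return np.c_[m["fx"]*c[:,0]/c[:,2]+m["cx"],m["fy"]*c[:,1]/c[:,2]+m["cy"]]
def ray(n,p):
    m=M[n]; d=np.array([(p[0]-m["cx"])/m["fx"],(p[1]-m["cy"])/m["fy"],1]); return -m["R"].T@m["t"], m["R"].T@d
def bp(n,p,z):
    o,d=ray(n,p); return o+d*(z-o[2])/d[2]
def tri(ps,pt):
    o1,d1=ray("scene",ps);o2,d2=ray("top",pt)
    k=np.linalg.lstsq(np.c_[d1,-d2],o2-o1,rcond=None)[0]
    a,b=o1+k[0]*d1,o2+k[1]*d2; return (a+b)/2,np.linalg.norm(a-b)
def zoom(n,img,c,w,h,k,name,gain=1.8):
    x,y=int(c[0]-w/2),int(c[1]-h/2); i=cv2.resize(img[y:y+h,x:x+w],None,fx=k,fy=k,interpolation=cv2.INTER_CUBIC)
    cv2.imwrite(name,np.clip(i.astype(float)*gain,0,255).astype(np.uint8)); return x,y
E
python3 - <<'E'
from h import *
np.set_printoptions(precision=4,suppress=True)
L=bp("top",(202.8,175.5),.305);R=bp("top",(302.8,165.5),.305);print(L,R,np.linalg.norm(L-R))
print("ears",tri((224,206),(304,186)),"swivel",tri((220,216),(301,169)))
print("grip",bp("top",(392,272),.022),"jaw",bp("top",(391,234),.022),"piv",bp("top",(389,248),.012))
print("board",bp("top",(394,263),0), "beaker",bp("top",(151,236),.0425),"sf",bp("top",(257,220),.253),tri((296,182),(257,220)))
print("jar",bp("scene",(265,294),.045),"spoon",bp("top",(282,238),.01))
a=cv2.imread("pics/scene0.png");b=cv2.imread("pics/top0.png")
print(zoom("scene",a,(222,200),64,64,9,"pics/s1.png"),zoom("scene",a,(325,255),64,64,9,"pics/s2.png"),zoom("top",b,(253,180),144,64,5.5,"pics/t1.png"),zoom("top",b,(392,258),90,80,7.5,"pics/t2.png"))
E
```

```text
[0.6374 0.2365 0.305 ] [ 0.6583 -0.0157  0.305 ] 0.2530176786816356
ears (array([ 0.6235, -0.0253,  0.1858]), np.float64(0.0038487126734768205)) swivel (array([ 0.6636, -0.011 ,  0.1963]), np.float64(0.013231638523885531))
grip [ 0.3755 -0.2949  0.022 ] jaw [ 0.4913 -0.2959  0.022 ] piv [ 0.4486 -0.2906  0.012 ]
board [ 0.4021 -0.3071  0.    ] beaker [0.4969 0.4353 0.0425] sf [0.5262 0.1039 0.253 ] (array([0.5281, 0.1008, 0.2535]), np.float64(0.0072474972971386525))
jar [0.6788 0.1256 0.045 ] spoon [0.485  0.0383 0.01  ]
(190, 168) (293, 223) (181, 148) (347, 218)
```

View pics/s1.png

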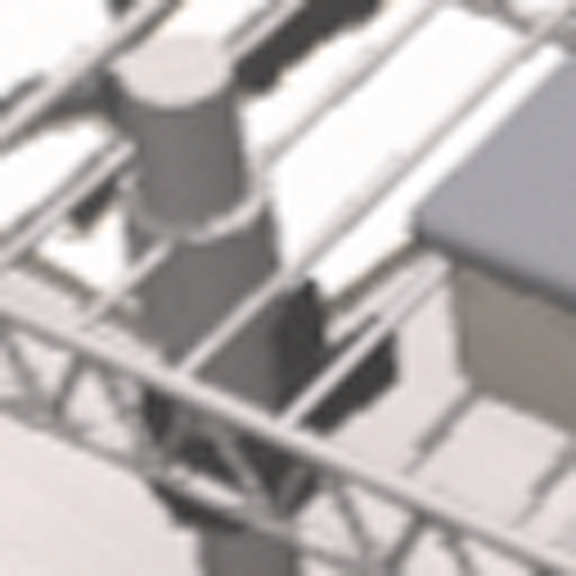

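View pics/s2.png

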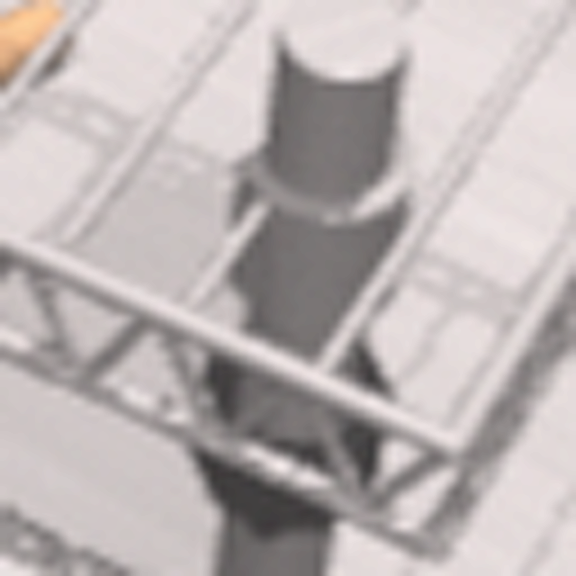

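View pics/t1.png

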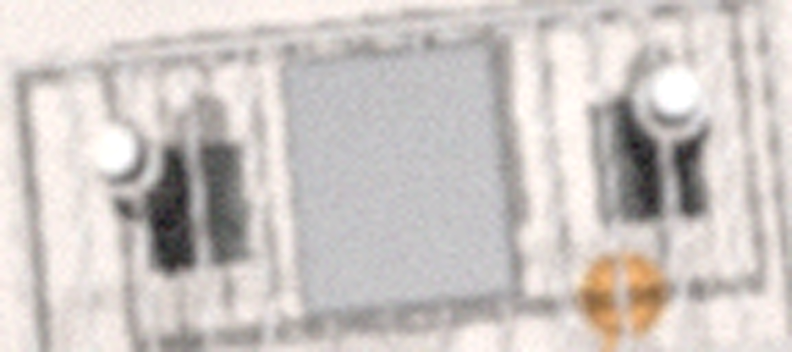

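View pics/t2.png

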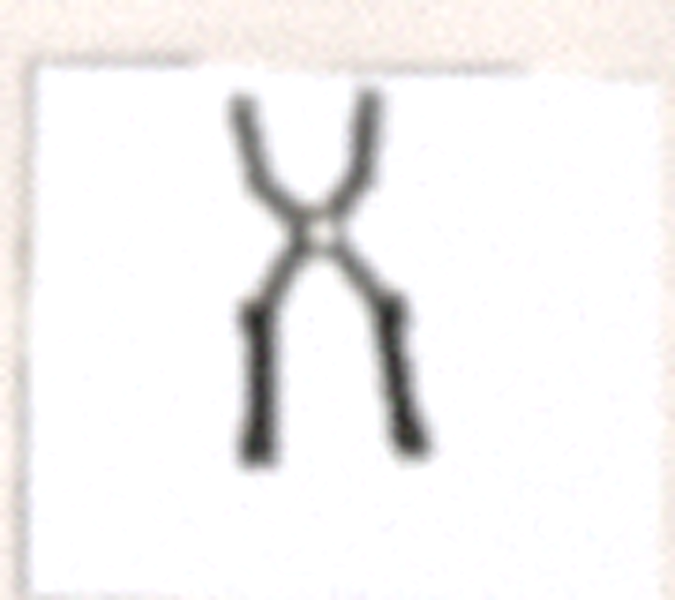

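```bash
cat > fit.py <<'E'
from h import *
from scipy.optimize import least_squares
z2=lambda p:(p[0]/2.9+170,p[1]/2.9+130)
obs=[("top",(0,.13,.305),(202.3,175.8)),("top",(0,-.13,.305),(303.2,165.6)),
("scene",(0,-.13,.305),(208.9,175.8)),("scene",(0,.13,.305),(330.8,228)),
("top",(.05,.18,.268),z2((42,90))),("top",(.05,-.18,.268),z2((435,43))),("top",(-.12,-.18,.268),z2((453,237))),("top",(-.12,.18,.268),z2((58,272))),
]
def U(u):
    c,s=np.cos(u[2]),np.sin(u[2]); return np.array([[c,-s,0],[s,c,0],[0,0,1]]),np.array([u[0],u[1],0])
def res(u):
    R,t=U(u); return np.concatenate([proj(n,R@np.array(X)+t)[0]-p for n,X,p in obs])
r=least_squares(res,[.648,.11,.083],loss="soft_l1")
u=r.x
E
python3 - <<'E'
from fit import *
np.set_printoptions(precision=4,suppress=True)
print(u); print(res(u).reshape(-1,2))
R,t=U(u)
P=R@np.array([0,-.13,0])+t; print("post",P)
def box(lo,hi):
    return np.array([[x,y,z] for x in(lo[0],hi[0]) for y in (lo[1],hi[1]) for z in (lo[2],hi[2])])
E=[(0,1),(2,3),(4,5),(6,7),(0,2),(1,3),(4,6),(5,7),(0,4),(1,5),(2,6),(3,7)]
for h in (.19,):
  for sw in (0,):
    for n,c,w,hh,k in (("scene",(222,200),64,64,9),("top",(300,180),64,64,9)):
        im=cv2.imread(f"pics/{n}0.png"); x0,y0=zoom(n,im,c,w,hh,k,"pics/tmp.png"); z=cv2.imread("pics/tmp.png")
        def ln(X,col):
            q=(proj(n,X)-(x0,y0)+.5)*k; q=np.int32(np.round(q))
            for i,j in E: cv2.line(z,tuple(map(int,q[i])),tuple(map(int,q[j])),col,1)
        Rs=R@Ro.from_euler("z",sw).as_matrix()
        for y in (-.013,.008):
            B=box((-.046,y,-.011),(-.020,y+.005,.011)); ln(B@Rs.T+P+[0,0,h],(0,0,255))
        for (a,b,cc) in ((0,.305,(255,0,0)),):
            B=box((-.0125,-.0125,a),(.0125,.0125,b)); ln(B@R.T+P,cc)
        B=box((-.02,-.02,h-.011),(.02,.02,h+.011)); ln(B@R.T+P,(0,200,0))
        cv2.imwrite(f"pics/ov_{n}.png",z)
E
```

```text
[0.6502 0.1116 0.0868]
[[-1.3317 -0.8747]
 [ 0.4737 -1.3408]
 [ 0.1917 -1.7493]
 [-0.4168 -2.9668]
 [-2.1249 -0.8425]
 [ 0.0095  1.0831]
 [ 1.0893 -1.0779]
 [-1.8095  1.341 ]]
post [ 0.6614 -0.0179  0.    ]
```

View pics/ov_scene.png

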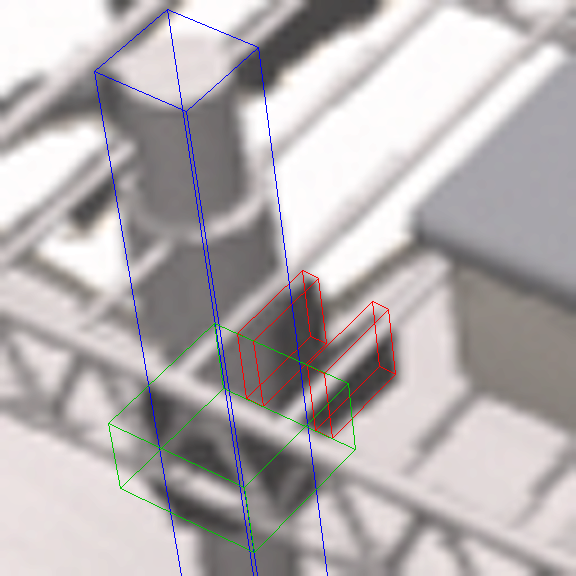

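View pics/ov_top.png

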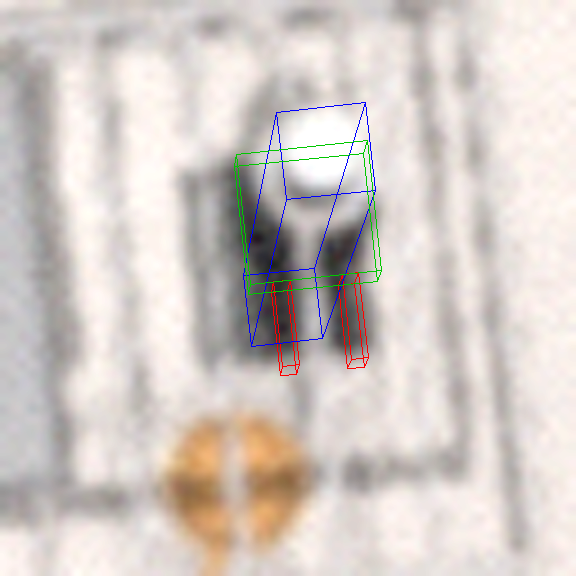

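```bash
python3 - <<'E'
from h import *
np.set_printoptions(precision=4,suppress=True)
k=lambda p:((p[0]+.5)/7.5-.5+347,(p[1]+.5)/7.5-.5+218)
J,V,H=[bp("top",k(p),z) for p,z in(((305,93),.03),((320,228),.03),((334,460),.032))]
print(J,V,H,np.linalg.norm(J-H),np.linalg.norm(J-V),np.linalg.norm(V-H)); d=(J-H)[:2]; print("yaw",np.arctan2(d[1],d[0]))
d/=np.linalg.norm(d); print("grip est from mid",H[:2]+35*d/1000, J[:2]-.122*d, V[:2]-.062*d)
print("net pair", tri((156,218),(392,272)),tri((140,199),(391,234)))
for n in ("scene","top"):
  for t in ("pliers","pliers_grip","board"):
    for d in manip.cut_out(t,n)[:3]:
        p=d["pixels"]; ys,xs=np.nonzero(p); print(n,t,round(d["conf"],2),d["bbox"],len(xs),xs.mean(),ys.mean())
# board corners
im=cv2.imread("pics/top0.png"); print(bp("top",(394,263),.012))
s=manip.get_state();print(Ro.from_rotvec(s["eef_rot"]).as_matrix())
E
```

```text
[ 0.5035 -0.2831  0.03  ] [ 0.4486 -0.2873  0.03  ] [ 0.3553 -0.2892  0.032 ] 0.14837018203521413 0.05502945091786437 0.0934017428976728
yaw 0.04132154489340193
grip est from mid [ 0.3902 -0.2878] [ 0.3816 -0.2881] [ 0.3867 -0.2898]
net pair (array([ 0.4499, -0.4086, -0.2026]), np.float64(0.20924144479323628)) (array([ 0.5518, -0.3511, -0.0174]), np.float64(0.1482729891491445))
scene pliers 0.92 [131.4, 189.7, 172.2, 233.2] 426 150.70422535211267 209.8544600938967
scene pliers 0.65 [196.6, 156.5, 231.9, 180.8] 113 217.97345132743362 168.79646017699116
scene pliers 0.6 [130.8, 195.9, 175.7, 223.3] 212 154.87735849056602 209.32075471698113
scene pliers_grip 0.95 [132.1, 190.8, 173.6, 235.5] 461 149.3817787418655 210.52060737527114
scene pliers_grip 0.63 [186.0, 155.5, 235.6, 194.4] 196 211.09183673469389 171.21938775510205
scene pliers_grip 0.43 [236.4, 223.1, 298.4, 265.2] 428 260.94392523364485 245.9929906542056
scene board 0.86 [157.3, 145.5, 249.3, 201.3] 2179 203.90959155575953 170.594768242313
top pliers 0.86 [378.6, 229.7, 401.5, 281.3] 434 389.7672811059908 255.95391705069125
top pliers 0.78 [373.0, 173.3, 426.7, 207.8] 365 397.46027397260275 189.35068493150686
top pliers 0.67 [373.1, 188.3, 422.9, 199.0] 123 396.2032520325203 191.8780487804878
top pliers_grip 0.74 [379.7, 230.9, 405.9, 280.9] 402 389.6592039800995 255.63681592039802
top pliers_grip 0.6 [368.0, 170.6, 423.2, 206.2] 412 396.9271844660194 189.84708737864077
top board 0.96 [349.8, 226.9, 439.0, 303.3] 5953 393.10465311607595 262.82042667562575
[ 0.4024 -0.3043  0.012 ]
[[-0.9545  0.2982  0.    ]
 [ 0.2982  0.9545  0.    ]
 [-0.      0.     -1.    ]]
```

```bash
cat > plan.py <<'E'
from h import *
def tool_R(psi,lean=0.):  # pliers x at world yaw psi, pitched up by lean; tool x = -pliers x, tool y = pliers y
    Rp=Ro.from_euler("ZYX",[psi,-lean,0]).as_matrix()
    return np.c_[-Rp[:,0],Rp[:,1],-Rp[:,2]]
def plan(pos,R,fing,n=None,start=None,vmax=.045,wmax=.14,nm=""):
    s=manip.get_state(); 
    p=np.array(s["eef_pos"]) if start is None else start[0]; C=Ro.from_rotvec(s["eef_rot"]).as_matrix() if start is None else start[1]
    pos=np.array(pos,float)
    d=np.linalg.norm(pos-p); w=Ro.from_matrix(C.T@R).as_rotvec(); a=np.linalg.norm(w)
    k=n or max(1,int(np.ceil(max(d/vmax,a/wmax))))
    w=np.round(w/k,3); st=(pos-p)/k
    q=p.copy(); out=[]
    for i in range(k):
        sh=np.round(C.T@(p+st*(i+1)-q),3 if i<k-1 else 4); q=q+C@sh; C=C@Ro.from_rotvec(w).as_matrix()
        out.append([fing,*map(float,sh),*map(float,w)])
    print(nm,"d",round(d,4),"a",round(a,4),"rows",k,"end",np.round(q,4))
    for j in range(0,k,5): print(str([x for r in out[j:j+5] for x in r]).replace(".0,",",").replace(" ",""))
    return q,C
def st():
    s=manip.get_state(); C=Ro.from_rotvec(s["eef_rot"]).as_matrix()
    print("t",round(s["t"],2),"p",np.round(s["eef_pos"],4),"F",np.round(s["wrist_force"],2),"op",round(s["opening"],4),"q",np.round(s["joints"],3)); return s,C
E
python3 - <<'E'
from plan import *
s=plan((.37,-.289,.2),tool_R(.041),100)
E
```

```text
d 0.9267 a 0.3438 rows 21 end [ 0.37  -0.289  0.2  ]
[100,-0.021,-0.039,0.001,0,0,-0.016,100,-0.02,-0.039,0.001,0,0,-0.016,100,-0.02,-0.039,0.002,0,0,-0.016,100,-0.019,-0.04,0.001,0,0,-0.016,100,-0.018,-0.04,0.001,0,0,-0.016]
[100,-0.018,-0.041,0.001,0,0,-0.016,100,-0.017,-0.04,0.002,0,0,-0.016,100,-0.017,-0.041,0.001,0,0,-0.016,100,-0.015,-0.042,0.001,0,0,-0.016,100,-0.016,-0.041,0.001,0,0,-0.016]
[100,-0.014,-0.042,0.001,0,0,-0.016,100,-0.014,-0.042,0.002,0,0,-0.016,100,-0.013,-0.042,0.001,0,0,-0.016,100,-0.012,-0.042,0.001,0,0,-0.016,100,-0.012,-0.042,0.001,0,0,-0.016]
[100,-0.011,-0.043,0.002,0,0,-0.016,100,-0.011,-0.043,0.001,0,0,-0.016,100,-0.009,-0.043,0.001,0,0,-0.016,100,-0.009,-0.043,0.001,0,0,-0.016,100,-0.009,-0.044,0.001,0,0,-0.016]
[100,-0.0073,-0.043,0.0016,0,0,-0.016]
```

{"name": "servo_tool", "arguments": {"rows": [100,-0.021,-0.039,0.001,0,0,-0.016,100,-0.02,-0.039,0.001,0,0,-0.016,100,-0.02,-0.039,0.002,0,0,-0.016,100,-0.019,-0.04,0.001,0,0,-0.016,100,-0.018,-0.04,0.001,0,0,-0.016], "newtons": 40}}

```text
t: 2.0
eef_pos: [0.2356, 0.4027, 0.2196]
eef_rot: [0.347, 3.122, 0.0]
wrist_force: [0.6, -0.8, 0.8]
opening: 1.002
```

{"name": "servo_tool", "arguments": {"rows": [100,-0.018,-0.041,0.001,0,0,-0.016,100,-0.017,-0.04,0.002,0,0,-0.016,100,-0.017,-0.041,0.001,0,0,-0.016,100,-0.015,-0.042,0.001,0,0,-0.016,100,-0.016,-0.041,0.001,0,0,-0.016]}}

```text
t: 2.5
eef_pos: [0.278, 0.1858, 0.2138]
eef_rot: [0.221, 3.133, 0.001]
wrist_force: [1.8, 0.3, 0.4]
opening: 0.998
```

{"name": "servo_tool", "arguments": {"rows": [100,-0.014,-0.042,0.001,0,0,-0.016,100,-0.014,-0.042,0.002,0,0,-0.016,100,-0.013,-0.042,0.001,0,0,-0.016,100,-0.012,-0.042,0.001,0,0,-0.016,100,-0.012,-0.042,0.001,0,0,-0.016]}}

```text
t: 3.0
eef_pos: [0.3195, -0.0306, 0.2081]
eef_rot: [0.098, 3.138, -0.001]
wrist_force: [0.8, -0.2, 0.0]
opening: 0.999
```

{"name": "servo_tool", "arguments": {"rows": [100,-0.011,-0.043,0.002,0,0,-0.016,100,-0.011,-0.043,0.001,0,0,-0.016,100,-0.009,-0.043,0.001,0,0,-0.016,100,-0.009,-0.043,0.001,0,0,-0.016,100,-0.009,-0.044,0.001,0,0,-0.016]}}

```text
t: 3.5
eef_pos: [0.3618, -0.2483, 0.2019]
eef_rot: [-0.026, 3.141, -0.001]
wrist_force: [0.5, -0.1, 0.2]
opening: 0.997
```

{"name": "servo_tool", "arguments": {"rows": [100,-0.0073,-0.043,0.0016,0,0,-0.016,100,0,0,0,0,0,0]}}

```text
t: 3.7
eef_pos: [0.37, -0.2928, 0.1996]
eef_rot: [0.046, -3.14, 0.0]
wrist_force: [0.7, 0.9, -0.0]
opening: 1.003
```

```bash
python3 - <<'E'
from plan import *
for n,c in (("scene",(215,180)),("top",(360,220))):
    im=manip.get_image(n)[:,:,::-1]; cv2.imwrite(f"pics/{n}1.png",im); zoom(n,im,c,140,110,5.5,f"pics/{n}1z.png",1.5)
st()
plan((.387,-.2885,.06),tool_R(.041),100)
E
```

```text
t 3.8 p [ 0.3697 -0.2895  0.1996] F [-0.75  0.49  0.27] op 0.9991 q [-0.779 -0.271  2.067  0.     1.347 -2.381]
 d 0.1407 a 0.0097 rows 4 end [ 0.387  -0.2885  0.06  ]
[100,-0.004,0,0.035,0,-0,-0.002,100,-0.005,0,0.035,0,-0,-0.002,100,-0.004,0,0.035,0,-0,-0.002,100,-0.0045,0.0002,0.0346,0,-0,-0.002]
```

View pics/scene1z.png

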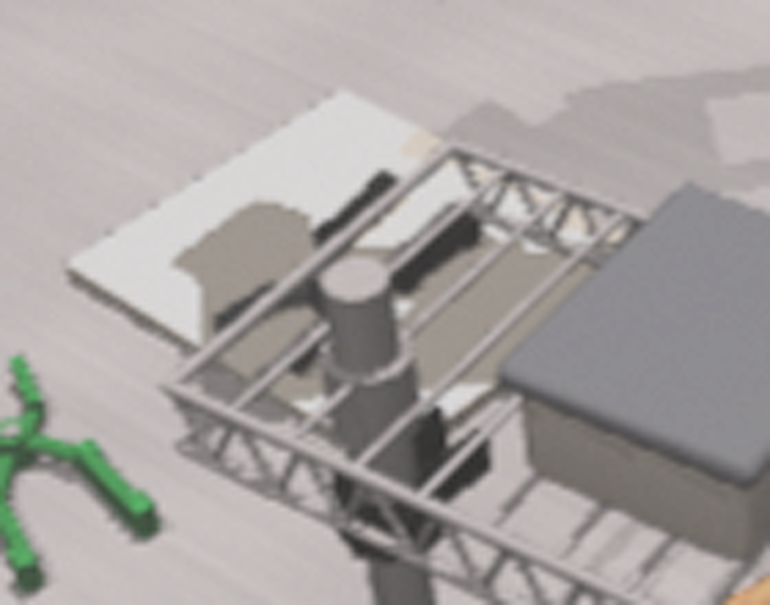

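View pics/top1z.png

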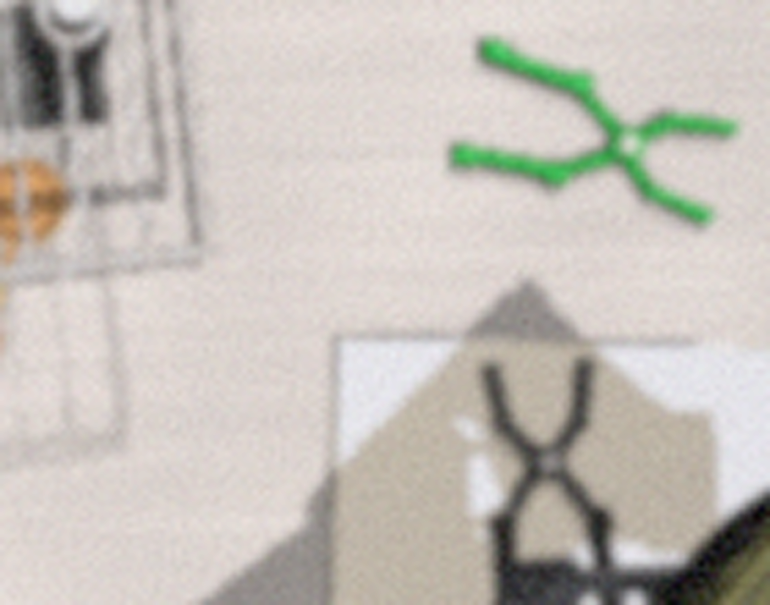

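```bash
cat > ov.py <<'E'
from plan import *
def pl(Rp,pv,span_half=.032,jh=.024):
    # pv pivot point mid-thickness; returns segments (handles center, jaws centre)
    f=lambda x,y,z=0: Rp@np.array([x,y,z])+pv
    segs=[]
    for s in(1,-1):
        for o in (0,):
            # handle outer half span at 62 behind; slope small
            segs.append((f(-.031,s*(span_half-.0045-.003)),f(-.097,s*(span_half-.0045+.003))))
            segs.append((f(.020,s*jh),f(.060,s*jh)))
    segs.append((f(-.097,0),f(.06,0)))
    return segs
def draw(n,im,c,w,h,k,name,segs,gain=1.5):
    x0,y0=zoom(n,im,c,w,h,k,name,gain); z=cv2.imread(name)
    for a,b in segs:
        q=(proj(n,np.array([a,b]))-(x0,y0)+.5)*k
        cv2.line(z,tuple(int(v) for v in q[0]),tuple(int(v) for v in q[1]),(0,0,255),1)
    cv2.imwrite(name,z)
E
python3 - <<'E'
from ov import *
psi=.041; g=np.array([.387,-.2885,.022]); Rp=Ro.from_euler("z",psi).as_matrix(); pv=g+Rp@[.062,0,0]
draw("scene",cv2.imread("pics/scene1.png"),(205,175),80,60,9,"pics/o1.png",pl(Rp,pv))
draw("top",cv2.imread("pics/top0.png"),(390,255),60,64,9,"pics/o2.png",pl(Rp,pv))
E
```

```text
(no output)
```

View pics/o1.png

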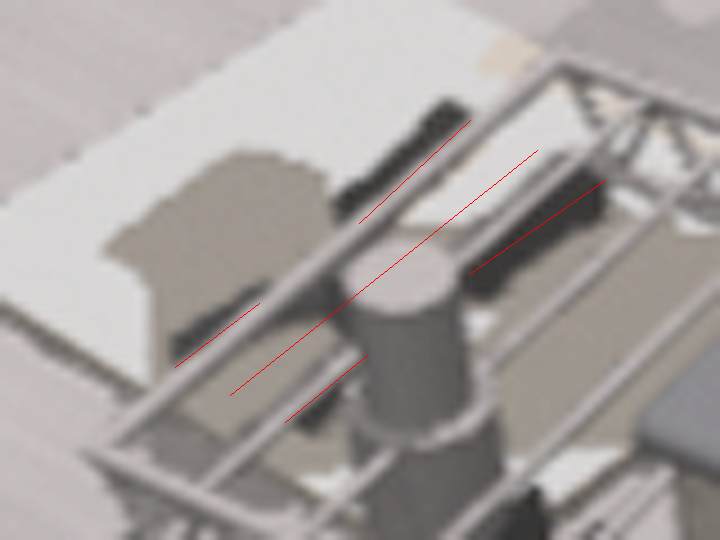

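View pics/o2.png

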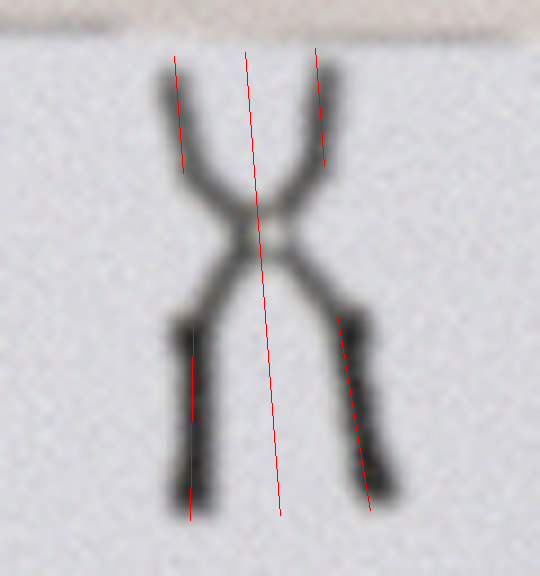

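{"name": "servo_tool", "arguments": {"rows": [100,-0.004,0.001,0.035,0,0,-0.002,100,-0.005,0,0.035,0,0,-0.002,100,-0.004,0,0.035,0,0,-0.002,100,-0.0045,0,0.034,0,0,-0.002]}}

```text
t: 4.2
eef_pos: [0.3876, -0.2859, 0.0604]
eef_rot: [-0.067, 3.14, -0.001]
wrist_force: [0.5, -0.1, 0.7]
opening: 1.002
```

{"name": "servo_tool", "arguments": {"rows": [100,0,0,0.015,0,0,0,100,0,0,0.015,0,0,0,100,0,0,0.0035,0,0,0,100,0,0,0,0,0,0]}}

```text
t: 4.6
eef_pos: [0.3873, -0.2863, 0.0276]
eef_rot: [0.067, -3.141, -0.001]
wrist_force: [0.4, -0.1, 0.1]
opening: 1.002
```

```bash
python3 - <<'E'
from plan import *
for n,c in (("scene",(210,172)),("top",(390,250))):
    im=manip.get_image(n)[:,:,::-1]; cv2.imwrite(f"pics/{n}2.png",im); zoom(n,im,c,90,80,8,f"pics/{n}2z.png",1.6)
st()
E
```

```text
t 4.7 p [ 0.388  -0.2874  0.0288] F [ 0.08 -0.57  0.1 ] op 0.9974 q [-0.749 -0.033  2.171  0.     1.001 -2.362]
```

View pics/scene2z.png

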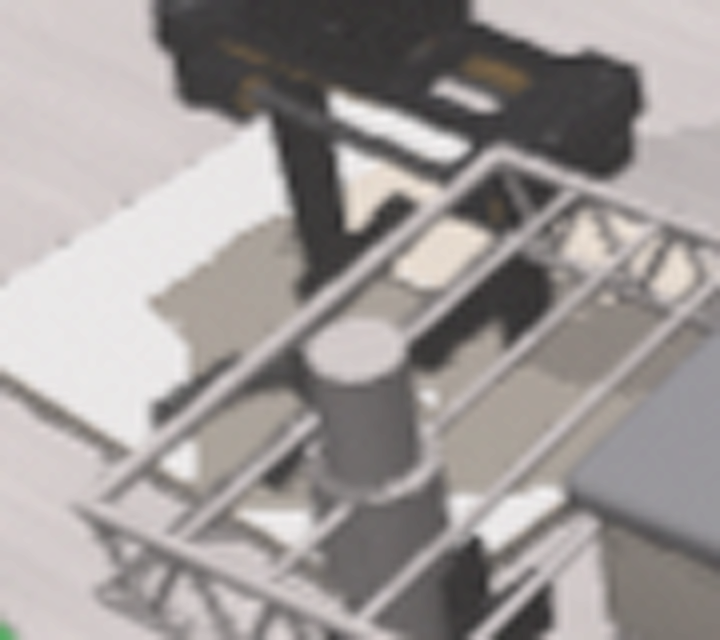

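View pics/top2z.png

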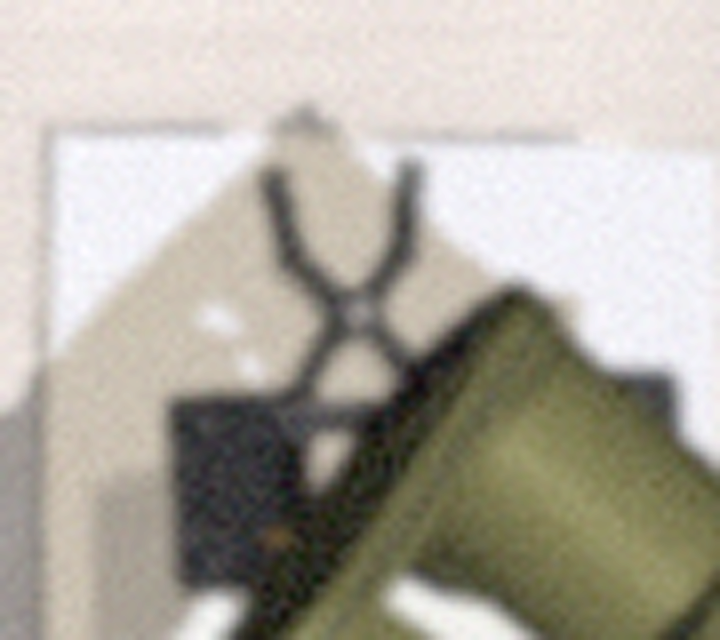

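{"name": "servo_tool", "arguments": {"rows": [100,0,-0.002,0.002,0,0,0,60,0,0,0,0,0,0,60,0,0,0,0,0,0,60,0,0,0,0,0,0,60,0,0,0,0,0,0], "newtons": 30}}

```text
t: 5.2
eef_pos: [0.3875, -0.2895, 0.0256]
eef_rot: [-0.064, 3.141, -0.0]
wrist_force: [0.3, -0.0, -1.0]
opening: 0.723
```

{"name": "servo_tool", "arguments": {"rows": [58,0,0,0,0,0,0,58,0,0,0,0,0,0,58,0,0,0,0,0,0]}}

```text
t: 5.5
eef_pos: [0.3875, -0.2895, 0.0256]
eef_rot: [0.065, -3.141, 0.0]
wrist_force: [-1.6, -0.6, 0.6]
opening: 0.585
```

```bash
python3 - <<'E'
from plan import *
for n,c in (("scene",(210,172)),("top",(390,250))):
    im=manip.get_image(n)[:,:,::-1]; cv2.imwrite(f"pics/{n}3.png",im); zoom(n,im,c,90,80,8,f"pics/{n}3z.png",1.6)
st()
E
```

```text
t 5.6 p [ 0.3875 -0.2895  0.0256] F [ 0.29 -0.33  1.04] op 0.5802 q [-0.753 -0.024  2.169 -0.     0.996 -2.365]
```

View pics/top3z.png

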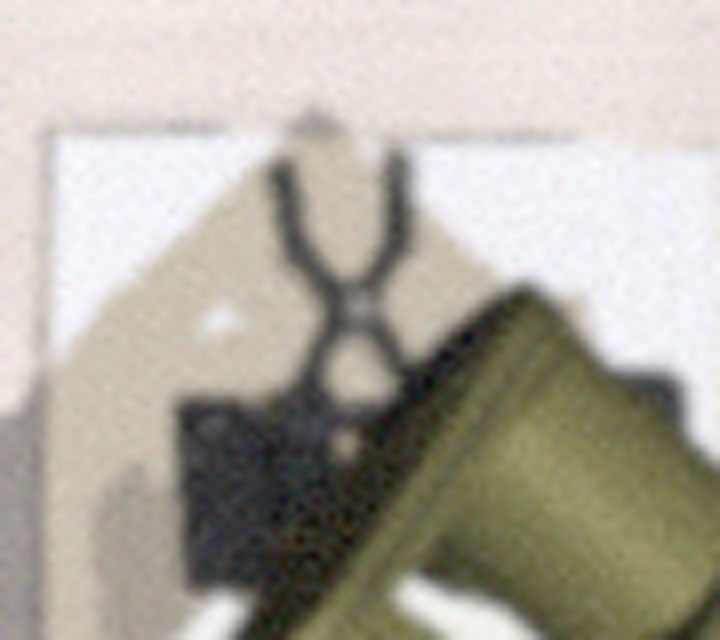

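View pics/scene3z.png

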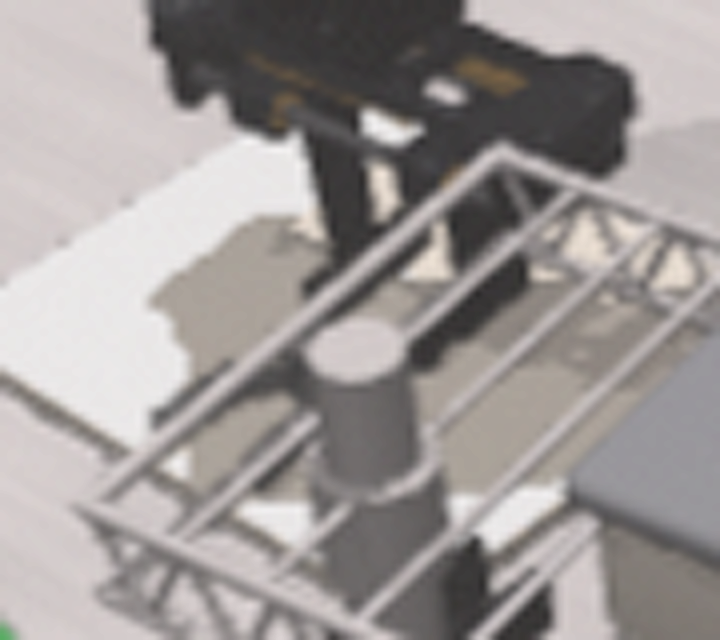

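{"name": "servo_tool", "arguments": {"rows": [58,0,0,-0.01,0,0,0,58,0,0,-0.025,0,0,0,58,0,0,-0.035,0,0,0,58,0,0,-0.035,0,0,0,58,0,0,-0.025,0,0,0]}}

```text
t: 6.1
eef_pos: [0.388, -0.2897, 0.1586]
eef_rot: [-0.065, 3.139, -0.003]
wrist_force: [0.8, -0.2, -0.5]
opening: 0.579
```

```bash
python3 - <<'E'
from ov import *
s,C=st()
im={n:manip.get_image(n)[:,:,::-1] for n in("scene","top")}
for n in im: cv2.imwrite(f"pics/{n}4.png",im[n])
p=np.array(s["eef_pos"]); Rp=np.c_[-C[:,0],C[:,1],-C[:,2]]
pv=p+C@[-.065,0,.0036]
print(pv,np.array(proj("top",pv)),proj("scene",pv))
for n in im:
    c=proj(n,pv)[0]; draw(n,im[n],c,80,70,9,f"pics/{n}4z.png",pl(Rp,pv,.0275,.0215),1.6)
# ears overlay on images 1
P=np.array([.664,-.018,0]); ps=.087
def earsegs(P,ps,h,sw=0):
    R=Ro.from_euler("z",ps+sw).as_matrix(); out=[]
    for y in(-.013,-.008,.008,.013):
        q=[R@np.array([x,y,z])+P+[0,0,h] for x,z in((-.046,-.011),(-.02,-.011),(-.02,.011),(-.046,.011))]
        out+=[(q[i],q[(i+1)%4]) for i in range(4)]
    return out
for n,c in(("scene",(228,208)),("top",(303,182))):
    draw(n,cv2.imread(f"pics/{n}1.png"),c,40,36,16,f"pics/e_{n}.png",earsegs(P,ps,.19),1.8)
E
```

```text
t 6.1 p [ 0.388  -0.2897  0.1586] F [ 0.82 -0.23 -0.51] op 0.5792 q [-0.752 -0.202  2.082  0.     1.259 -2.365]
[ 0.45299196 -0.2870183   0.15510193] [[399.10786429 246.05624259]] [[196.34249027 141.12819514]]
```

View pics/scene4z.png

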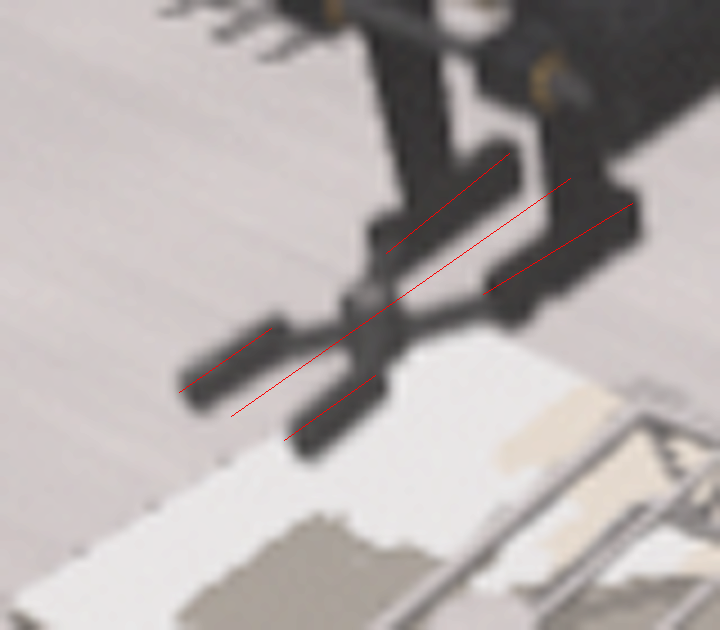

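View pics/top4z.png

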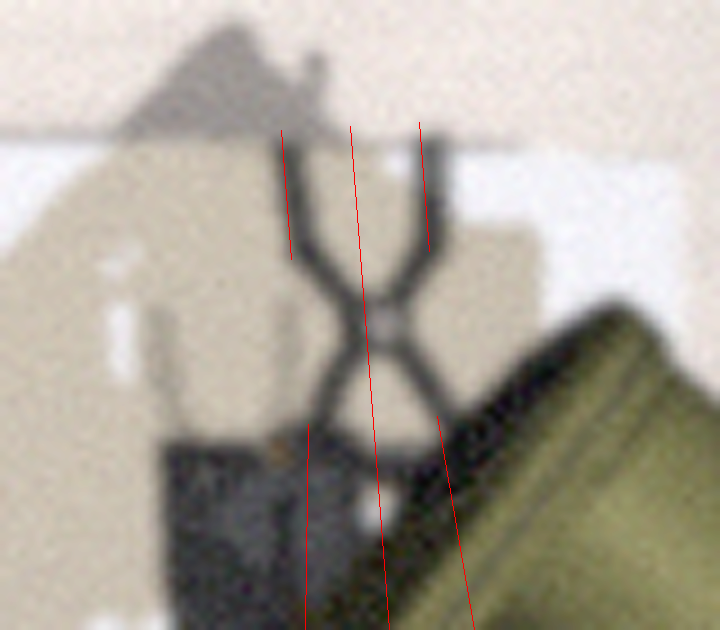

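View pics/e_scene.png

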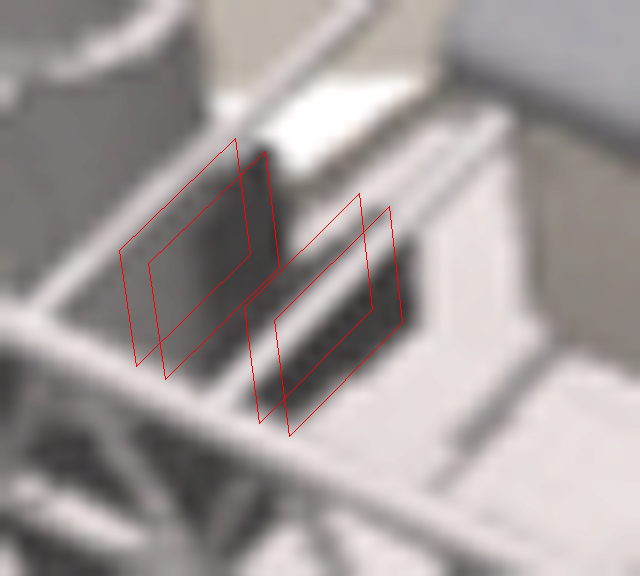

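View pics/e_top.png

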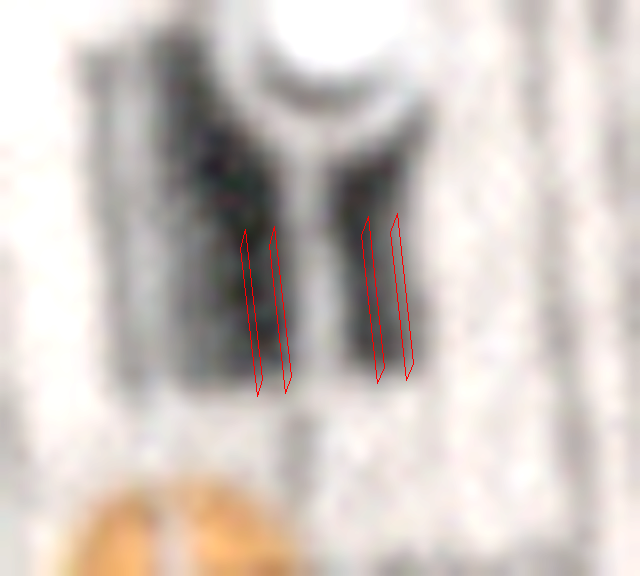

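```bash
python3 - <<'E'
from ov import *
from scipy.optimize import least_squares
np.set_printoptions(precision=4,suppress=True)
S=lambda x,y:((x+.5)/9-.5+156,(y+.5)/9-.5+106); T=lambda x,y:((x+.5)/9-.5+359,(y+.5)/9-.5+211)
obs=[("scene",.058,S(252,420)),("scene",0,S(373,315)),("scene",-.095,S(570,190)),("top",.058,T(361,150)),("top",0,T(383,323))]
def res(v):
    d=np.array([np.cos(v[4])*np.cos(v[3]),np.cos(v[4])*np.sin(v[3]),np.sin(v[4])])
    return np.concatenate([proj(n,v[:3]+x*d)[0]-p for n,x,p in obs])
r=least_squares(res,[.453,-.287,.155,.04,0]); print(r.x); print(r.fun.reshape(-1,2))
v=r.x;d=np.array([np.cos(v[4])*np.cos(v[3]),np.cos(v[4])*np.sin(v[3]),np.sin(v[4])]);print("jaw pt",v[:3]+.042*d)
# ears from clicks: pixel of tip-edge mid-heights (outer of ears) in scene and top
for ps,pt in (((248.5,216.5),(0,0)),):pass
E
```

```text
[ 0.4481 -0.2912  0.1494  0.0529  0.0127]
[[-1.0797 -0.6134]
 [-0.2059  0.9574]
 [-0.4526 -0.4139]
 [-0.2972 -0.0912]
 [-0.9565  1.348 ]]
jaw pt [ 0.4901 -0.2889  0.15  ]
```

```bash
python3 - <<'E'
from ov import *
np.set_printoptions(precision=4,suppress=True)
print(tri(((344.5)/16-.5+208,(240.5)/16-.5+190),((332.5)/16-.5+283,(376.5)/16-.5+164)))
print(proj("scene",[.618,-.022,.19]),proj("top",[.618,-.022,.19]))
E
```

```text
(array([ 0.6178, -0.0202,  0.1891]), np.float64(0.003641911158872496))
[[227.5057 203.8995]] [[303.43   187.3359]]
```

```bash
cat > tgt.py <<'E'
from ov import *
E0=np.array([.630,-.018,.191]); PSI=.087; LEAN=.64
off=np.array([-.105,0,.0036])
def tcp(back,dy=0,dz=0,psi=PSI,lean=LEAN):
    J=E0+np.array([-back*np.cos(PSI)-dy*np.sin(PSI),-back*np.sin(PSI)+dy*np.cos(PSI),dz])
    C=tool_R(psi,lean); return J-C@off,C
E
python3 - <<'E'
from tgt import *
p,C=tcp(.10); print(p); plan(p,C,58)
p,C=tcp(.004); print(p)
E
```

```text
[ 0.44433491 -0.03419374  0.13118202]
 d 0.2644 a 0.6352 rows 6 end [ 0.4443 -0.0342  0.1311]
[58,-0.011,0.042,0.005,-0.003,-0.106,-0.007,58,-0.01,0.043,0.006,-0.003,-0.106,-0.007,58,-0.011,0.042,0.007,-0.003,-0.106,-0.007,58,-0.009,0.042,0.008,-0.003,-0.106,-0.007,58,-0.009,0.042,0.01,-0.003,-0.106,-0.007]
[58,-0.0085,0.0423,0.0104,-0.003,-0.106,-0.007]
[ 0.53997183 -0.02585227  0.13118202]
```

```bash
python3 - <<'E'
from tgt import *
p,C=tcp(.10); plan(p,C,58,n=10)
E
```

```text
d 0.2644 a 0.6352 rows 10 end [ 0.4443 -0.0342  0.1312]
[58,-0.007,0.025,0.003,-0.002,-0.063,-0.004,58,-0.006,0.026,0.003,-0.002,-0.063,-0.004,58,-0.006,0.025,0.004,-0.002,-0.063,-0.004,58,-0.006,0.026,0.004,-0.002,-0.063,-0.004,58,-0.006,0.025,0.005,-0.002,-0.063,-0.004]
[58,-0.006,0.025,0.005,-0.002,-0.063,-0.004,58,-0.006,0.026,0.005,-0.002,-0.063,-0.004,58,-0.005,0.025,0.006,-0.002,-0.063,-0.004,58,-0.005,0.025,0.006,-0.002,-0.063,-0.004,58,-0.0047,0.0252,0.0067,-0.002,-0.063,-0.004]
```

{"name": "servo_tool", "arguments": {"rows": [58,-0.007,0.025,0.003,-0.002,-0.063,-0.004,58,-0.006,0.026,0.003,-0.002,-0.063,-0.004,58,-0.006,0.025,0.004,-0.002,-0.063,-0.004,58,-0.006,0.026,0.004,-0.002,-0.063,-0.004,58,-0.006,0.025,0.005,-0.002,-0.063,-0.004]}}

```text
t: 6.7
eef_pos: [0.4137, -0.1593, 0.139]
eef_rot: [-0.086, 2.825, 0.026]
wrist_force: [0.7, 0.6, -1.7]
opening: 0.577
```

{"name": "servo_tool", "arguments": {"rows": [58,-0.006,0.025,0.005,-0.002,-0.063,-0.004,58,-0.006,0.026,0.005,-0.002,-0.063,-0.004,58,-0.005,0.025,0.006,-0.002,-0.063,-0.004,58,-0.005,0.025,0.006,-0.002,-0.063,-0.004,58,-0.0047,0.0252,0.0067,-0.002,-0.063,-0.004]}}

```text
t: 7.2
eef_pos: [0.441, -0.0311, 0.1252]
eef_rot: [-0.103, 2.51, 0.044]
wrist_force: [0.4, -0.1, -1.8]
opening: 0.577
```

```bash
cat > look.py <<'E'
from tgt import *
import sys
np.set_printoptions(precision=4,suppress=True)
tag=sys.argv[1]
im={n:manip.get_image(n)[:,:,::-1] for n in("scene","top")}
s,C=st(); p=np.array(s["eef_pos"]); Rp=np.c_[-C[:,0],C[:,1],-C[:,2]]; J=p+C@off; pv=J-Rp@[.042,0,0]
print("J",J,"yaw",np.arctan2(Rp[1,0],Rp[0,0]),"lean",np.arcsin(Rp[2,0]),"J-E0",J-E0)
for n in im:
    cv2.imwrite(f"pics/{n}_{tag}.png",im[n]); c=(proj(n,J)[0]+proj(n,E0)[0])/2
    print(n,int(c[0]-40),int(c[1]-32)); draw(n,im[n],c,80,64,9,f"pics/{n}_{tag}z.png",pl(Rp,pv,.0275,.0215),1.8)
E
python3 look.py a
```

```text
t 7.3 p [ 0.4392 -0.0292  0.1226] F [-0.66 -0.81 -1.49] op 0.5785 q [-0.358 -0.738  2.584  0.387  0.76  -2.224]
J [ 0.5262 -0.022   0.1811] yaw 0.08176193263644506 lean 0.6249880091765745 J-E0 [-0.1038 -0.004  -0.0099]
scene 199 164
top 262 169
```

View pics/scene_az.png

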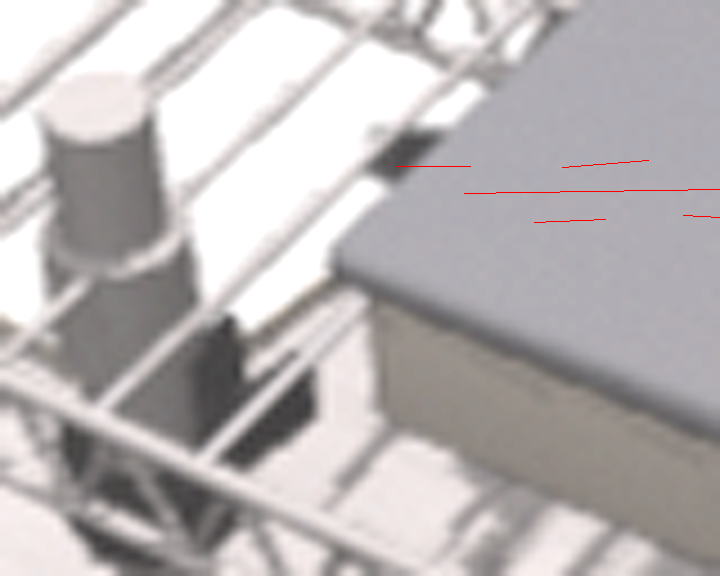

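View pics/top_az.png

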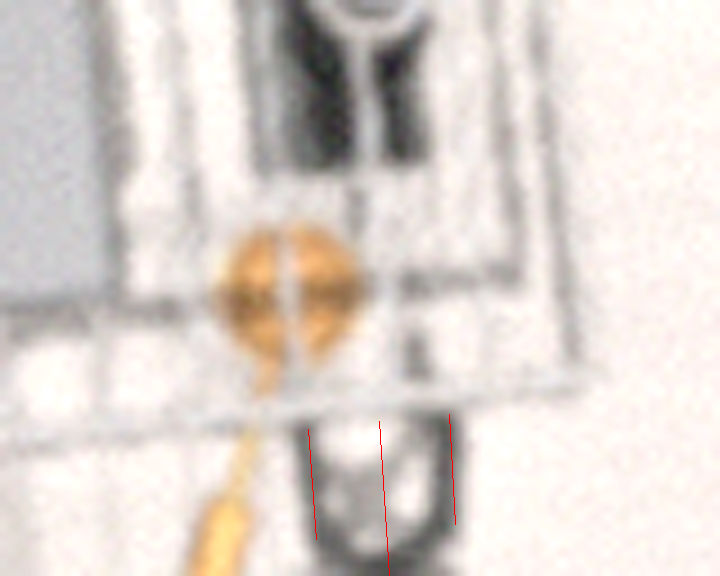

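```bash
sed -i 's/E0=.*; PSI/E0=np.array([.630,-.0205,.191]); PSI/' tgt.py; python3 - <<'E'
from tgt import *
st();p,C=tcp(.055); print(p); plan(p,C,58,n=4)
E
```

```text
t 7.3 p [ 0.4392 -0.0292  0.1226] F [-0.66 -0.81 -1.49] op 0.5785 q [-0.358 -0.738  2.584  0.387  0.76  -2.224]
[ 0.48916472 -0.03278368  0.13118202]
 d 0.0508 a 0.0178 rows 4 end [ 0.4892 -0.0328  0.1312]
[58,-0.011,-0.002,0.005,0.002,-0.004,-0.001,58,-0.012,-0.002,0.006,0.002,-0.004,-0.001,58,-0.011,-0.002,0.006,0.002,-0.004,-0.001,58,-0.011,-0.0019,0.0052,0.002,-0.004,-0.001]
```

{"name": "servo_tool", "arguments": {"rows": [58,0,0,0,0,0,0]}}

```text
t: 7.4
eef_pos: [0.441, -0.0316, 0.1255]
eef_rot: [-0.105, 2.512, 0.044]
wrist_force: [-0.2, -0.5, -1.4]
opening: 0.581
```

```bash
python3 - <<'E'
from tgt import *
p,C=tcp(.055); plan(p,C,58,n=4)
E
```

```text
d 0.0485 a 0.0144 rows 4 end [ 0.4892 -0.0328  0.1312]
[58,-0.011,-0.001,0.006,0.001,-0.003,-0.001,58,-0.01,-0.002,0.006,0.001,-0.003,-0.001,58,-0.011,-0.001,0.006,0.001,-0.003,-0.001,58,-0.01,-0.0013,0.0057,0.001,-0.003,-0.001]
```

{"name": "servo_tool", "arguments": {"rows": [58,-0.011,-0.001,0.006,0.001,-0.003,-0.001,58,-0.01,-0.002,0.006,0.001,-0.003,-0.001,58,-0.011,-0.001,0.006,0.001,-0.003,-0.001,58,-0.01,-0.0013,0.0057,0.001,-0.003,-0.001,58,0,0,0,0,0,0]}}

```text
t: 7.9
eef_pos: [0.4912, -0.0347, 0.1335]
eef_rot: [-0.105, 2.498, 0.036]
wrist_force: [-0.0, -0.1, -0.9]
opening: 0.582
```

```bash
python3 look.py b
```

```text
t 8.0 p [ 0.49   -0.0342  0.1327] F [-0.58 -0.62 -1.58] op 0.582 q [-0.315 -0.56   2.478  0.391  0.66  -2.211]
J [ 0.5761 -0.0269  0.1926] yaw 0.08378551492898141 lean 0.640634946014141 J-E0 [-0.0539 -0.0064  0.0016]
scene 191 167
top 264 160
```

View pics/scene_bz.png

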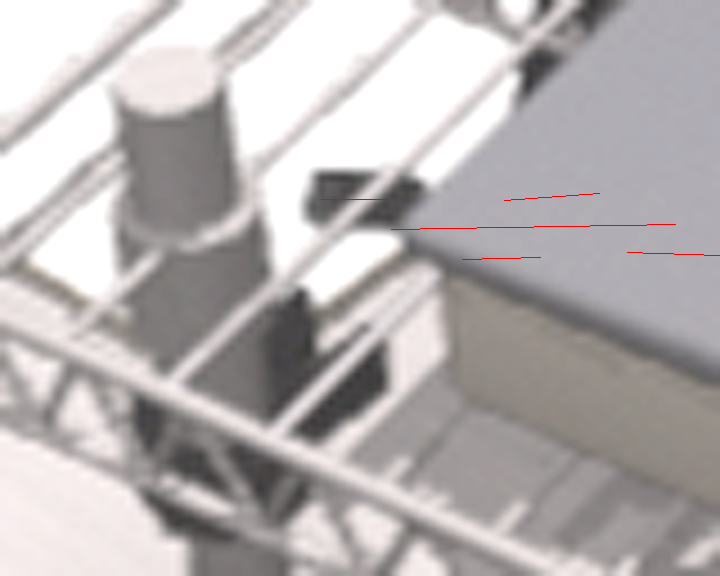

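View pics/top_bz.png

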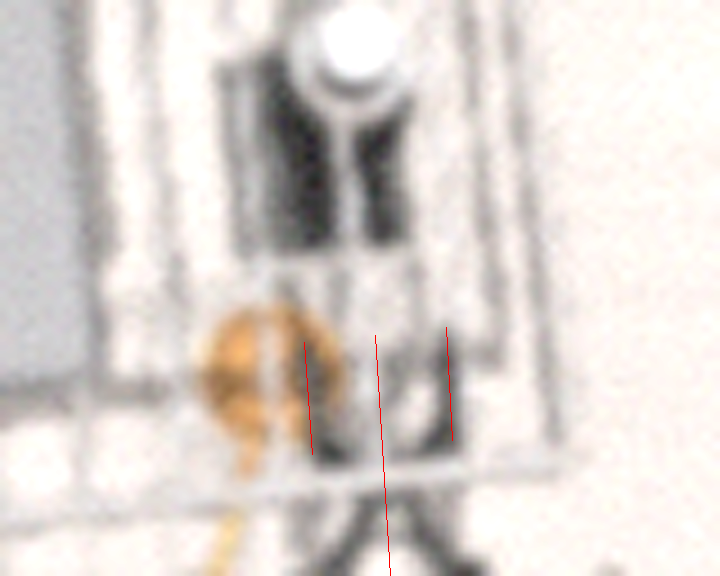

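```bash
python3 - <<'E'
from h import *
a=np.array(proj("scene",[.6196,-.0185,.189])); print(a, proj("scene",[.6196,-.0185,.192])-a, proj("scene",[.6226,-.0185,.189])-a,proj("scene",[.6196,-.0155,.189])-a,"obs",344.5/16-.5+208,240.5/16-.5+190)
E
```

```text
[[228.25786863 205.28415361]] [[-0.11544839 -0.98990247]] [[-0.90659216  0.75926076]] [[1.02822366 0.56138381]] obs 229.03125 204.53125
```

```bash
sed -i 's/E0=.*; PSI/E0=np.array([.630,-.0177,.191]); PSI/' tgt.py; python3 - <<'E'
from tgt import *
st();p,C=tcp(.036); print(p); plan(p,C,58,n=3)
E
```

```text
t 8.0 p [ 0.49   -0.0342  0.1327] F [-0.58 -0.62 -1.58] op 0.582 q [-0.315 -0.56   2.478  0.391  0.66  -2.211]
[ 0.50809286 -0.02833276  0.13118202]
 d 0.019 a 0.0027 rows 3 end [ 0.5081 -0.0283  0.1312]
[58,-0.005,0.001,0.004,-0,0,-0.001,58,-0.004,0.002,0.004,-0,0,-0.001,58,-0.0049,0.0013,0.0043,-0,0,-0.001]
```

{"name": "servo_tool", "arguments": {"rows": [58,-0.005,0.0015,0.004,0,0,0,58,-0.004,0.002,0.004,0,0,0,58,-0.005,0.0015,0.004,0,0,0,58,0,0,0,0,0,0]}}

```text
t: 8.4
eef_pos: [0.5086, -0.0266, 0.132]
eef_rot: [-0.108, 2.497, 0.037]
wrist_force: [0.2, -0.4, -0.7]
opening: 0.582
```

```bash
python3 look.py c
```

```text
t 8.5 p [ 0.5081 -0.0267  0.1318] F [0.17 0.1  0.34] op 0.5806 q [-0.278 -0.499  2.444  0.376  0.621 -2.177]
J [ 0.594  -0.0193  0.1917] yaw 0.08543792134251645 lean 0.6417624769287829 J-E0 [-0.036  -0.0016  0.0007]
scene 190 170
top 262 157
```

View pics/scene_cz.png

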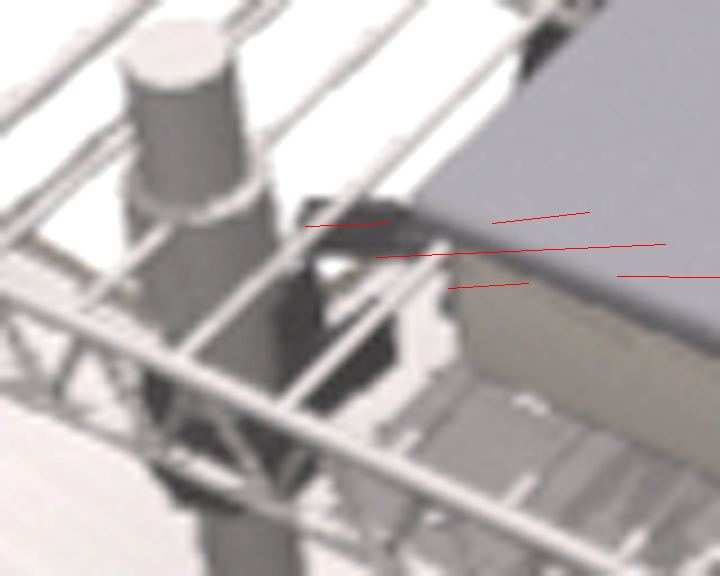

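View pics/top_cz.png

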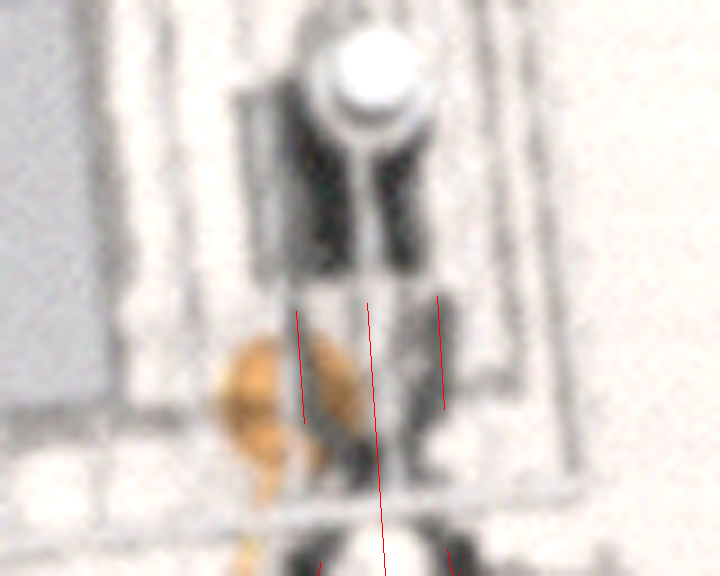

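{"name": "servo_tool", "arguments": {"rows": [58,-0.004,-0.001,0.003,0,0,0,58,-0.004,-0.001,0.003,0,0,0,58,-0.004,0,0.003,0,0,0,58,0,0,0,0,0,0]}}

```text
t: 8.9
eef_pos: [0.5238, -0.0277, 0.1321]
eef_rot: [-0.106, 2.497, 0.037]
wrist_force: [0.0, 0.5, -1.5]
opening: 0.579
```

{"name": "servo_tool", "arguments": {"rows": [58,-0.004,0,0.003,0,0,0,58,-0.004,0,0.003,0,0,0,58,-0.004,0,0.003,0,0,0,58,0,0,0,0,0,0]}}

```text
t: 9.3
eef_pos: [0.5387, -0.0263, 0.132]
eef_rot: [-0.107, 2.497, 0.037]
wrist_force: [-0.4, 1.0, -1.1]
opening: 0.584
```

```bash
python3 look.py d
```

```text
t 9.4 p [ 0.5382 -0.0263  0.1317] F [-0.11 -0.45 -1.8 ] op 0.5799 q [-0.254 -0.402  2.381  0.374  0.581 -2.164]
J [ 0.6241 -0.019   0.1917] yaw 0.08496276449935654 lean 0.641860619919881 J-E0 [-0.0059 -0.0013  0.0007]
scene 185 174
top 262 152
```

View pics/scene_dz.png

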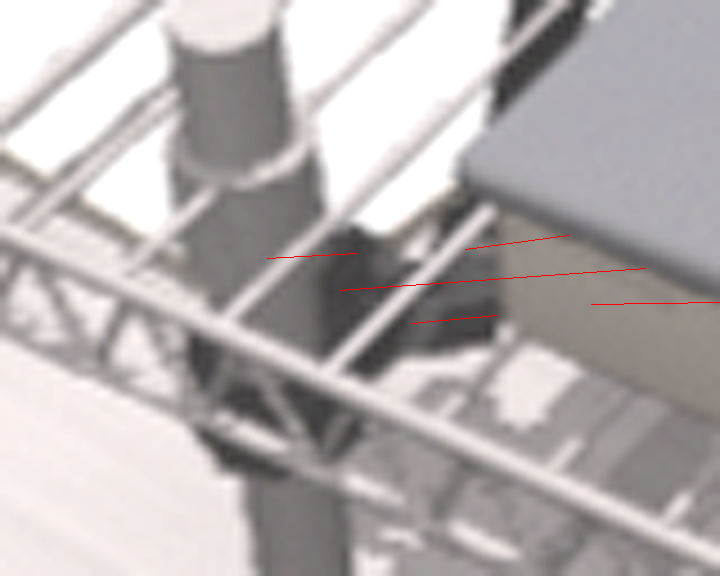

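View pics/top_dz.png

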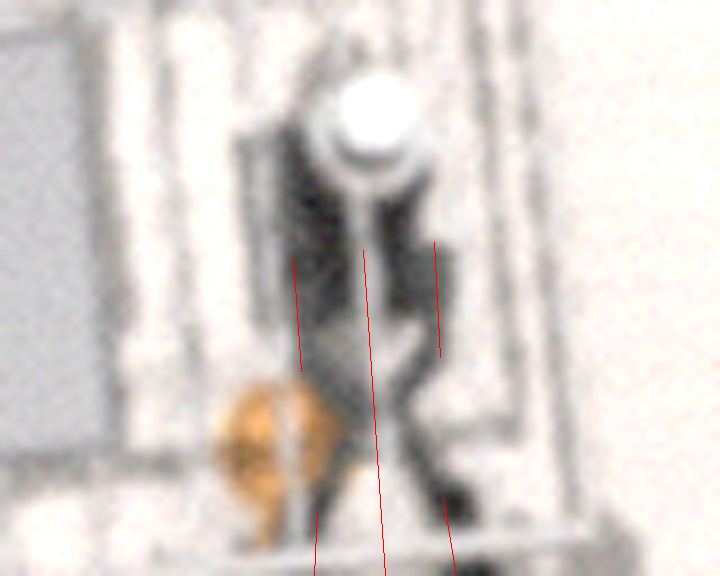

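{"name": "servo_tool", "arguments": {"rows": [50,0,0,0,0,0,0,45,0,0,0,0,0,0,40,0,0,0,0,0,0,40,0,0,0,0,0,0,40,0,0,0,0,0,0], "newtons": 30}}

```text
t: 9.9
eef_pos: [0.5377, -0.0263, 0.1313]
eef_rot: [-0.106, 2.498, 0.037]
wrist_force: [-2.2, 0.9, -3.3]
opening: 0.4
```

```bash
python3 look.py e
```

```text
t 10.0 p [ 0.5381 -0.0264  0.1318] F [-1.54 -0.35 -1.45] op 0.4028 q [-0.255 -0.402  2.382  0.374  0.58  -2.163]
J [ 0.624  -0.0191  0.1919] yaw 0.08461612948449806 lean 0.6423172570939698 J-E0 [-0.006  -0.0014  0.0009]
scene 185 174
top 262 152
```

View pics/top_ez.png

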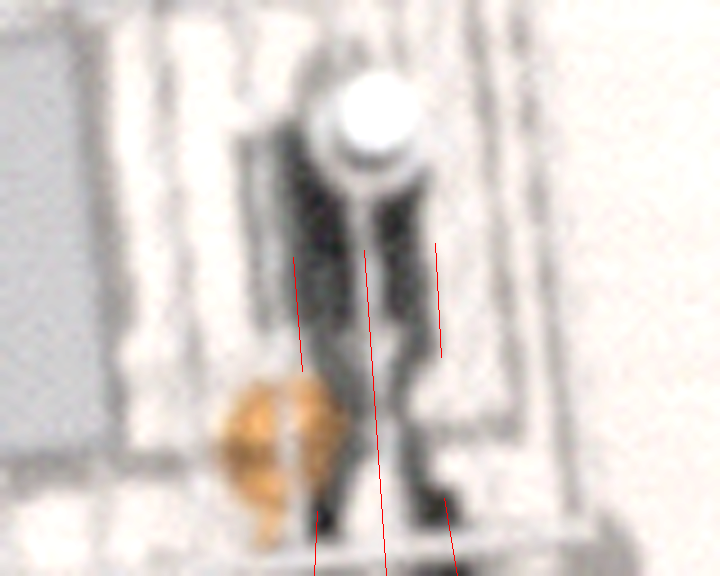

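View pics/scene_ez.png

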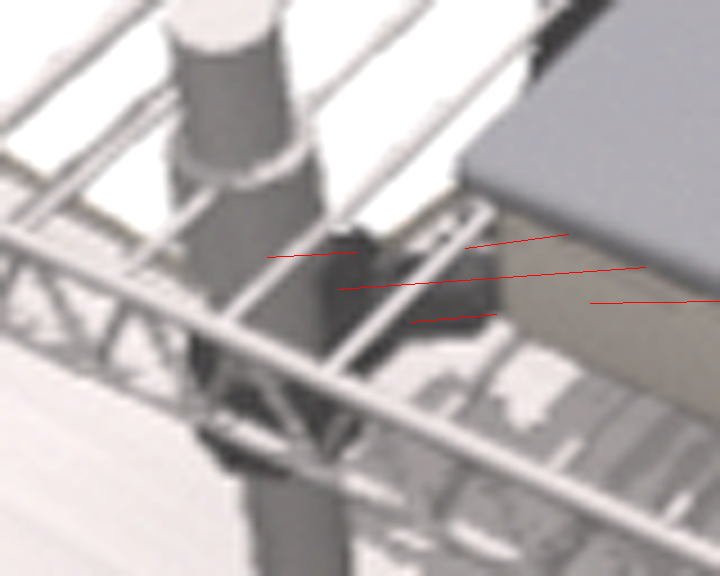

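Jaws now touch both ears (top: jaws at columns ~320 and ~420, either side of the ears), with the handles at 38 mm. I'll go on squeezing.

{"name": "servo_tool", "arguments": {"rows": [35,0,0,0,0,0,0,30,0,0,0,0,0,0,27,0,0,0,0,0,0,25,0,0,0,0,0,0,25,0,0,0,0,0,0], "newtons": 35}}

```text
t: 10.5
eef_pos: [0.5375, -0.0263, 0.131]
eef_rot: [-0.107, 2.499, 0.037]
wrist_force: [-5.4, -1.1, -4.2]
opening: 0.309
```

{"name": "servo_tool", "arguments": {"rows": [25,0,0,0,0,0,0,25,0,0,0,0,0,0,25,0,0,0,0,0,0]}}

```text
t: 10.8
eef_pos: [0.5375, -0.0263, 0.131]
eef_rot: [-0.107, 2.499, 0.037]
wrist_force: [-4.4, -1.7, -3.5]
opening: 0.306
```

```bash
python3 look.py f
```

```text
t 10.9 p [ 0.5375 -0.0263  0.131 ] F [-5.23 -1.59 -3.68] op 0.3093 q [-0.255 -0.402  2.382  0.374  0.581 -2.163]
J [ 0.6235 -0.019   0.1909] yaw 0.08469050702022109 lean 0.6405555823965113 J-E0 [-0.0065 -0.0013 -0.0001]
scene 186 174
top 262 152
```

View pics/top_fz.png

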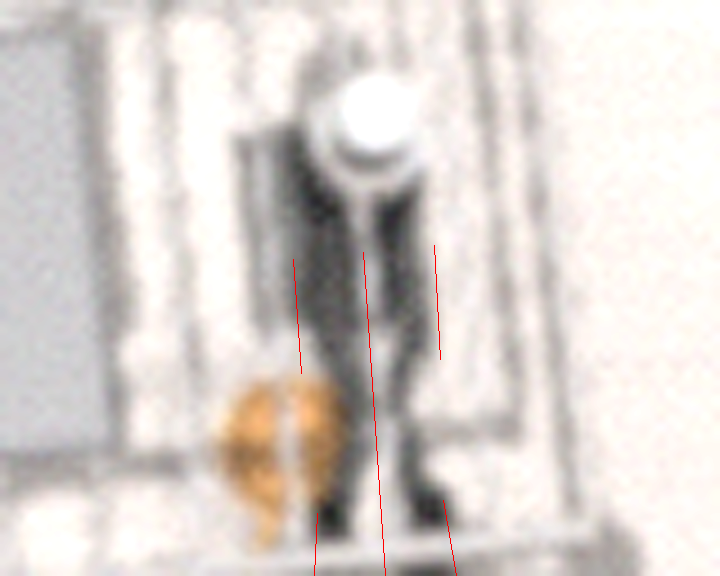

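View pics/scene_fz.png

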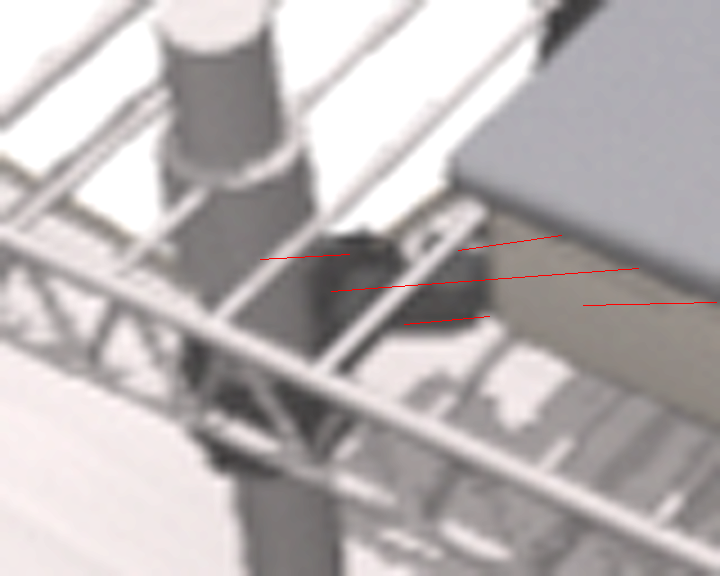

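{"name": "servo_tool", "arguments": {"rows": [25,0,0,0,0,0,0,25,0,0,0,0,0,0,25,0,0,0,0,0,0], "newtons": 50}}

```text
t: 11.2
eef_pos: [0.5374, -0.0262, 0.1308]
eef_rot: [-0.107, 2.5, 0.037]
wrist_force: [-5.2, -2.1, -4.7]
opening: 0.284
```

{"name": "servo_tool", "arguments": {"rows": [27,0,0,0,0,0,0,40,0,0,0,0,0,0,50,0,0,0,0,0,0,56,0,0,0,0,0,0,56,0,0,0,0,0,0], "newtons": 40}}

```text
t: 11.7
eef_pos: [0.5392, -0.0265, 0.1334]
eef_rot: [-0.107, 2.495, 0.036]
wrist_force: [-0.0, -0.1, -1.6]
opening: 0.545
```

{"name": "servo_tool", "arguments": {"rows": [56,0,0,0,0,0,0,56,0,0,0,0,0,0]}}

```text
t: 11.9
eef_pos: [0.5384, -0.0264, 0.1324]
eef_rot: [-0.107, 2.497, 0.036]
wrist_force: [-0.5, -0.0, -0.8]
opening: 0.564
```

```bash
python3 look.py g
```

```text
t 12.0 p [ 0.5382 -0.0264  0.132 ] F [ 0.14  0.53 -2.52] op 0.5582 q [-0.254 -0.402  2.381  0.374  0.58  -2.164]
J [ 0.6241 -0.0191  0.1921] yaw 0.08486757268847094 lean 0.6426264890848368 J-E0 [-0.0059 -0.0014  0.0011]
scene 185 174
top 262 152
```

View pics/top_gz.png

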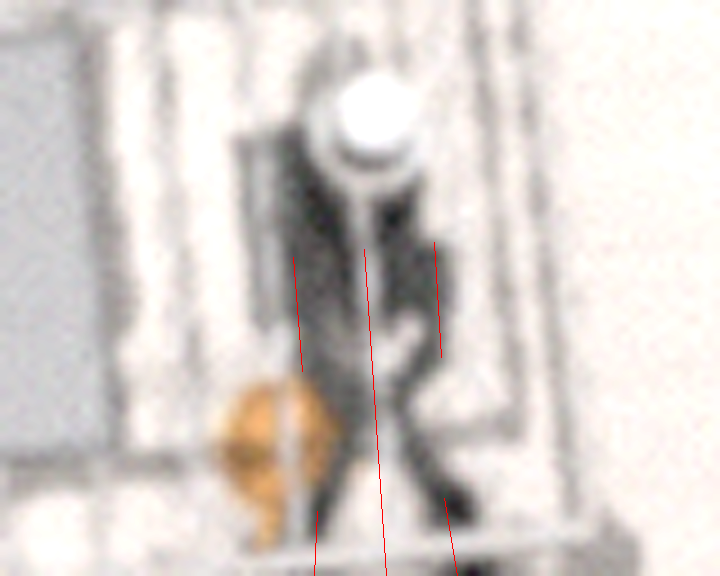

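View pics/scene_gz.png

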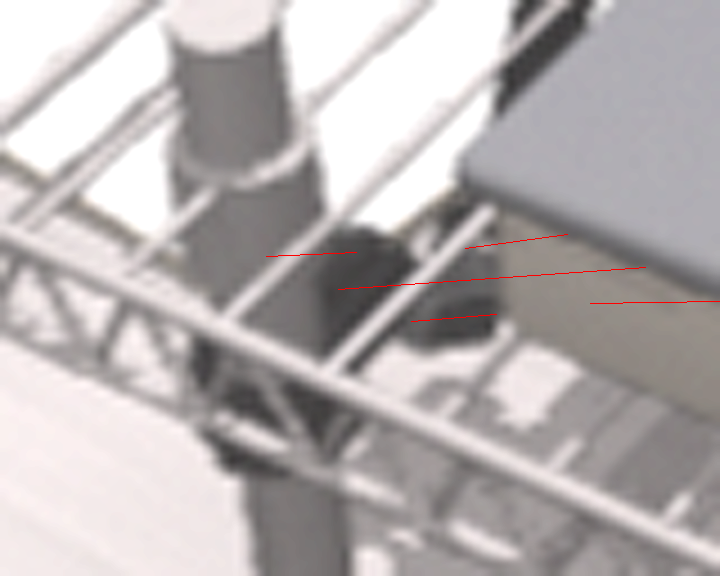

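{"name": "servo_tool", "arguments": {"rows": [56,0.004,0,-0.003,0,0,0,56,0.008,0,-0.006,0,0,0,56,0.01,0,-0.0075,0,0,0,56,0.014,0,-0.0105,0,0,0,56,0.014,0,-0.0105,0,0,0]}}

```text
t: 12.5
eef_pos: [0.475, -0.0316, 0.1316]
eef_rot: [-0.107, 2.498, 0.037]
wrist_force: [0.5, -0.5, -1.1]
opening: 0.561
```

{"name": "servo_tool", "arguments": {"rows": [56,0.014,0,-0.0105,0,0,0,56,0.01,0,-0.0075,0,0,0,56,0,0,0,0,0,0]}}

```text
t: 12.8
eef_pos: [0.445, -0.0344, 0.1316]
eef_rot: [-0.106, 2.497, 0.036]
wrist_force: [0.5, -0.4, -0.3]
opening: 0.563
```

```bash
python3 look.py i
```

```text
t 12.9 p [ 0.4461 -0.0345  0.1323] F [-0.31  0.29 -0.91] op 0.5594 q [-0.365 -0.735  2.571  0.393  0.751 -2.233]
J [ 0.532  -0.0272  0.1924] yaw 0.08467324290615039 lean 0.6434731470210922 J-E0 [-0.098  -0.0095  0.0014]
scene 197 162
top 263 168
```

View pics/top_iz.png

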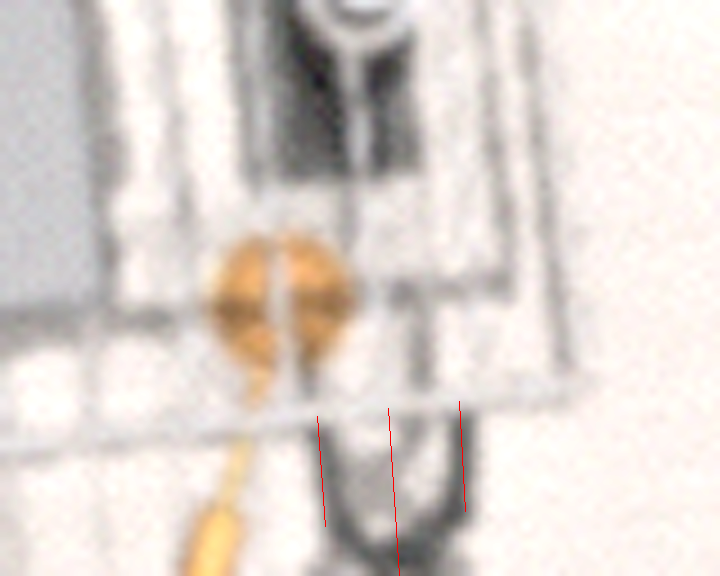

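View pics/scene_iz.png

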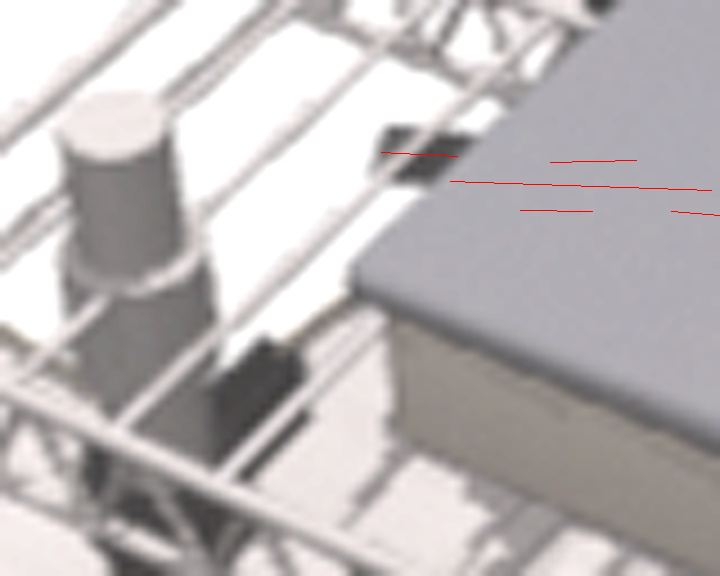

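```bash
python3 - <<'E'
from tgt import *
o=[]
for n,c in(("scene",(225,205)),("top",(303,178))):
  r=[]
  for f in (f"pics/{n}_a.png",f"pics/{n}_i.png"):
    im=cv2.imread(f); zoom(n,im,c,32,32,12,"pics/tmp.png",3.); r.append(cv2.imread("pics/tmp.png"))
  o.append(np.hstack(r))
v=np.vstack(o); cv2.imwrite("pics/cmp.png",cv2.resize(v,(600,600)))
for n in("scene","top"):
  print([(np.round(d["location"],1),round(d["conf"],2)) for d in manip.mark_of("clip_ears",n)])
st()
E
```

```text
[(array([224.4, 204.2]), 0.66)]
[(array([305. , 186.1]), 0.64)]
t 13.0 p [ 0.4464 -0.0343  0.1323] F [-0.18  0.21 -0.78] op 0.5625 q [-0.364 -0.733  2.57   0.393  0.751 -2.233]
```

View pics/cmp.png

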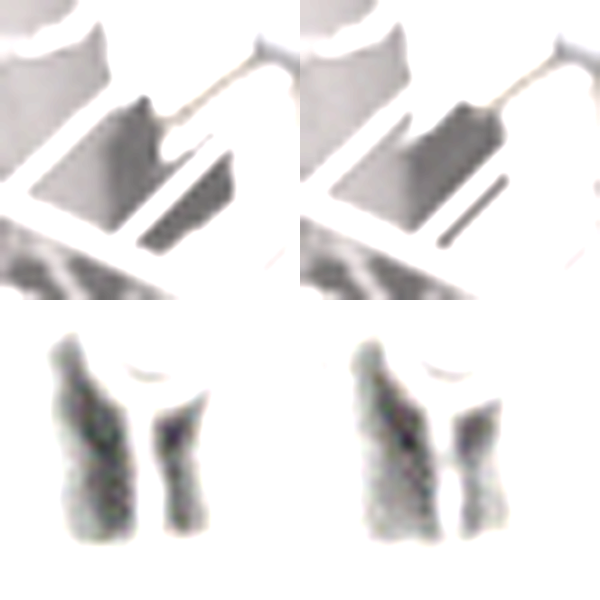

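```bash
python3 - <<'E'
from tgt import *
plan((.388,-.2895,.16),tool_R(.041),56,n=10)
E
```

```text
d 0.2633 a 0.6441 rows 10 end [ 0.388  -0.2895  0.16  ]
[56,0.005,-0.025,-0.007,0.002,0.064,0.004,56,0.005,-0.025,-0.007,0.002,0.064,0.004,56,0.005,-0.025,-0.006,0.002,0.064,0.004,56,0.006,-0.025,-0.006,0.002,0.064,0.004,56,0.006,-0.025,-0.005,0.002,0.064,0.004]
[56,0.006,-0.025,-0.005,0.002,0.064,0.004,56,0.006,-0.025,-0.005,0.002,0.064,0.004,56,0.007,-0.025,-0.004,0.002,0.064,0.004,56,0.007,-0.026,-0.004,0.002,0.064,0.004,56,0.0064,-0.0248,-0.0028,0.002,0.064,0.004]
```

{"name": "servo_tool", "arguments": {"rows": [56,0.005,-0.025,-0.007,0.002,0.064,0.004,56,0.005,-0.025,-0.007,0.002,0.064,0.004,56,0.005,-0.025,-0.006,0.002,0.064,0.004,56,0.006,-0.025,-0.006,0.002,0.064,0.004,56,0.006,-0.025,-0.005,0.002,0.064,0.004]}}

```text
t: 13.5
eef_pos: [0.4171, -0.1633, 0.1457]
eef_rot: [-0.089, 2.82, 0.016]
wrist_force: [0.5, 0.9, -1.5]
opening: 0.56
```

{"name": "servo_tool", "arguments": {"rows": [56,0.006,-0.025,-0.005,0.002,0.064,0.004,56,0.006,-0.025,-0.005,0.002,0.064,0.004,56,0.007,-0.025,-0.004,0.002,0.064,0.004,56,0.007,-0.026,-0.004,0.002,0.064,0.004,56,0.0064,-0.0248,-0.0028,0.002,0.064,0.004]}}

```text
t: 14.0
eef_pos: [0.3882, -0.2911, 0.1596]
eef_rot: [-0.066, 3.141, -0.008]
wrist_force: [-0.4, 0.4, -1.9]
opening: 0.559
```

{"name": "servo_tool", "arguments": {"rows": [56,0,0,0,0,0,0]}}

```text
t: 14.1
eef_pos: [0.3892, -0.2922, 0.16]
eef_rot: [-0.064, 3.139, -0.01]
wrist_force: [0.7, -0.0, -0.7]
opening: 0.562
```

```bash
python3 - <<'E'
from ov import *
np.set_printoptions(precision=4,suppress=True)
im={n:manip.get_image(n)[:,:,::-1] for n in("scene","top")}
s,C=st(); p=np.array(s["eef_pos"]); Rp=np.c_[-C[:,0],C[:,1],-C[:,2]]; pv=p+C@[-.063,0,.0036]
print("yaw",np.arctan2(Rp[1,0],Rp[0,0]),"lean",np.arcsin(Rp[2,0]),"roll",Rp[2,1])
for n in im:
    cv2.imwrite(f"pics/{n}_k.png",im[n]); draw(n,im[n],proj(n,pv)[0],80,64,9,f"pics/{n}_kz.png",pl(Rp,pv,.0275,.0215),1.6)
plan((.388,-.2895,.04),tool_R(.041),56,n=5)
E
```

```text
t 14.2 p [ 0.3883 -0.2895  0.159 ] F [ 0.13 -0.2  -0.79] op 0.5619 q [-0.751 -0.203  2.082 -0.001  1.259 -2.363]
yaw 0.041927770651848884 lean 0.0023675831655444635 roll -0.0039036450930607226
 d 0.119 a 0.0047 rows 5 end [ 0.388  -0.2895  0.04  ]
[56,0,0,0.024,-0.001,0,0,56,0,0,0.024,-0.001,0,0,56,0,0,0.023,-0.001,0,0,56,0,0,0.024,-0.001,0,0,56,0.0005,0.0003,0.024,-0.001,0,0.0]
```

View pics/scene_kz.png

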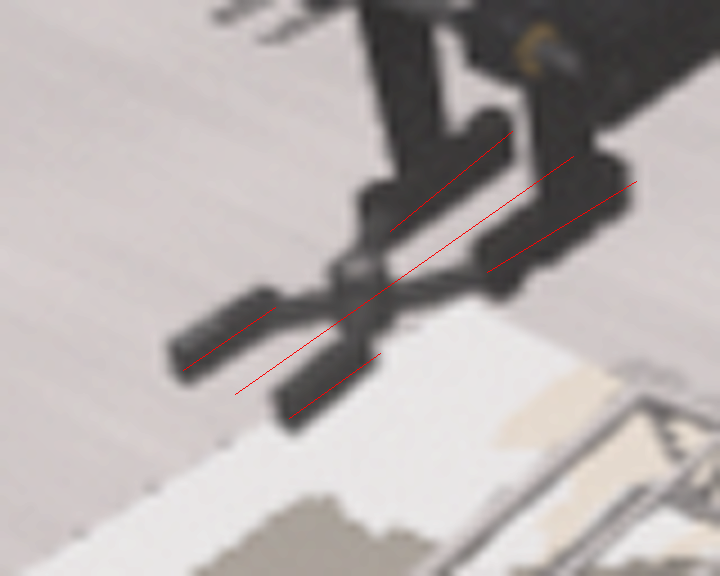

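View pics/top_kz.png

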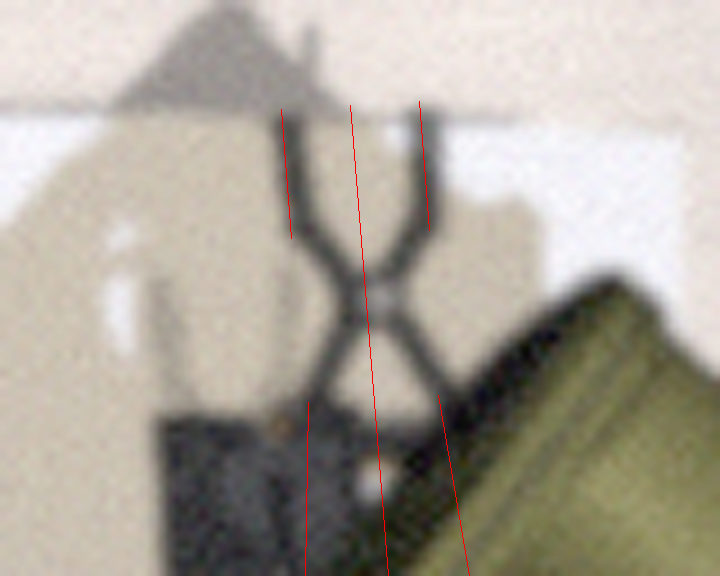

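{"name": "servo_tool", "arguments": {"rows": [56,0,0,0.024,0,0,0,56,0,0,0.024,0,0,0,56,0,0,0.023,0,0,0,56,0,0,0.024,0,0,0,56,0,0,0.022,0,0,0]}}

```text
t: 14.7
eef_pos: [0.3877, -0.2887, 0.0413]
eef_rot: [-0.067, 3.138, -0.007]
wrist_force: [0.1, -0.7, -1.5]
opening: 0.563
```

{"name": "servo_tool", "arguments": {"rows": [56,0,0,0.005,0,0,0,56,0,0,0.005,0,0,0,56,0,0,0.003,0,0,0,56,0,0,0,0,0,0]}}

```text
t: 15.1
eef_pos: [0.3884, -0.2904, 0.0304]
eef_rot: [-0.066, 3.138, -0.01]
wrist_force: [-0.6, 0.2, -0.8]
opening: 0.563
```

```bash
python3 -c "
from plan import *
st()"
```

```text
t 15.1 p [ 0.3884 -0.2904  0.0304] F [-0.6   0.24 -0.83] op 0.5629 q [-7.520e-01 -3.400e-02  2.169e+00 -2.000e-03  1.000e+00 -2.363e+00]
```

{"name": "servo_tool", "arguments": {"rows": [56,0,0,0.0015,0,0,0,56,0,0,0.001,0,0,0,56,0,0,0,0,0,0]}}

```text
t: 15.4
eef_pos: [0.388, -0.2903, 0.0275]
eef_rot: [-0.066, 3.138, -0.009]
wrist_force: [-0.1, 0.7, -0.9]
opening: 0.565
```

{"name": "servo_tool", "arguments": {"rows": [56,0,0,0.001,0,0,0,56,0,0,0.001,0,0,0,56,0,0,0,0,0,0]}}

```text
t: 15.7
eef_pos: [0.388, -0.2903, 0.0256]
eef_rot: [-0.066, 3.139, -0.008]
wrist_force: [-1.5, 0.9, 2.8]
opening: 0.561
```

```bash
python3 - <<'E'
from plan import *
for n,c in (("scene",(210,165)),("top",(392,250))):
    im=manip.get_image(n)[:,:,::-1]; cv2.imwrite(f"pics/{n}_m.png",im); zoom(n,im,c,90,80,8,f"pics/{n}_mz.png",1.6)
st()
E
```

```text
t 15.8 p [ 0.3881 -0.2904  0.0257] F [-1.08  0.61  4.35] op 0.5613 q [-0.752 -0.026  2.171 -0.003  0.991 -2.363]
```

View pics/scene_mz.png

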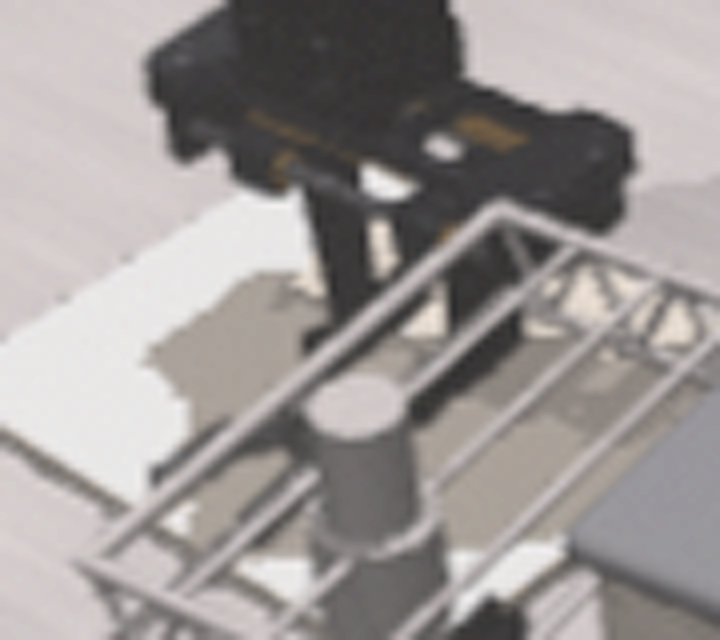

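Force of 4 N upward: the pliers rest on the board. I'll open slowly, then fully, then rise.

{"name": "servo_tool", "arguments": {"rows": [60,0,0,0,0,0,0,65,0,0,0,0,0,0,70,0,0,0,0,0,0,80,0,0,0,0,0,0,100,0,0,0,0,0,0]}}

```text
t: 16.3
eef_pos: [0.3874, -0.2895, 0.0246]
eef_rot: [-0.066, 3.139, -0.006]
wrist_force: [-0.2, -0.1, 0.1]
opening: 0.815
```

{"name": "servo_tool", "arguments": {"rows": [100,0,0,0,0,0,0,100,0,0,0,0,0,0,100,0,0,-0.005,0,0,0,100,0,0,-0.01,0,0,0,100,0,0,-0.02,0,0,0]}}

```text
t: 16.8
eef_pos: [0.3869, -0.2892, 0.0598]
eef_rot: [-0.066, 3.141, -0.005]
wrist_force: [0.0, -0.1, -0.2]
opening: 0.996
```

{"name": "servo_tool", "arguments": {"rows": [100,0,0,-0.03,0,0,0,100,0,0,-0.04,0,0,0,100,0.03,0,-0.03,0,0,0,100,0.03,0,-0.02,0,0,0,100,0,0,0,0,0,0]}}

```text
t: 17.3
eef_pos: [0.3272, -0.2936, 0.1849]
eef_rot: [-0.063, 3.134, -0.019]
wrist_force: [0.6, -0.7, 0.1]
opening: 1.001
```

```bash
python3 - <<'E'
from tgt import *
for n,c in (("scene",(220,180)),("top",(350,225))):
    im=manip.get_image(n)[:,:,::-1]; cv2.imwrite(f"pics/{n}_n.png",im); zoom(n,im,c,130,105,6,f"pics/{n}_nz.png",1.6)
st()
E
```

```text
t 17.4 p [ 0.3277 -0.2922  0.1813] F [ 0.94  0.4  -0.43] op 0.9965 q [-8.500e-01 -3.430e-01  2.153e+00 -1.000e-03  1.322e+00 -2.461e+00]
```

View pics/scene_nz.png

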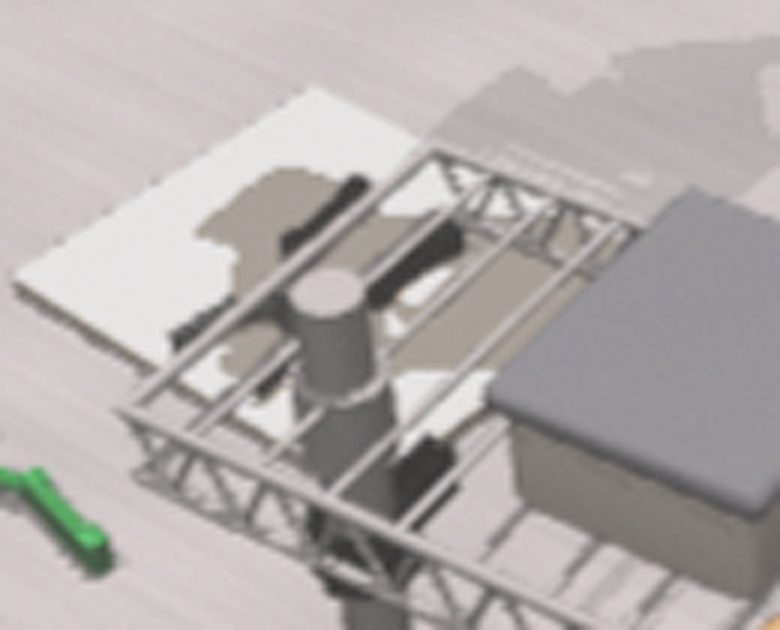

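View pics/top_nz.png

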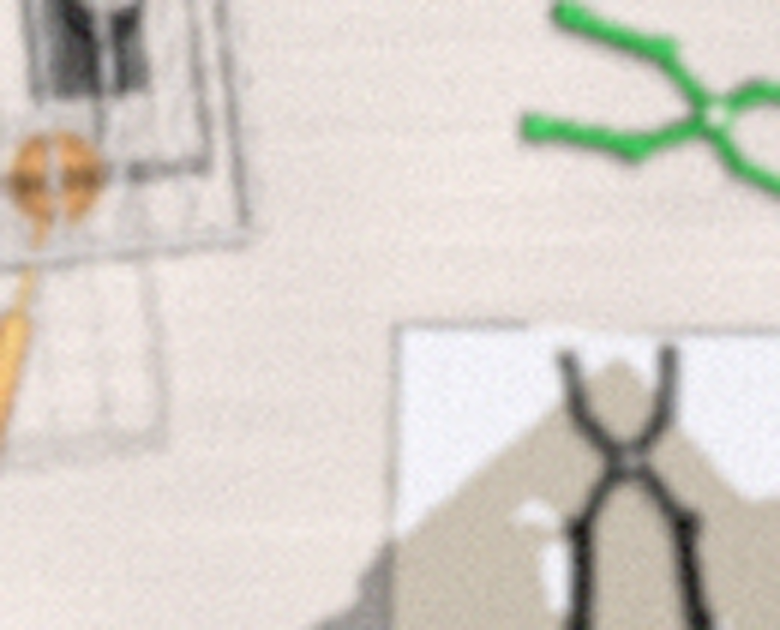

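```bash
python3 -c "
from plant import manip
print(manip.finish_job())"
```

```text
the job is handed in; nothing more can be done
None
```

I closed the collar with the pliers, laid the pliers flat on the board again and handed the job in at about 17.4 s. The hand-in gives no verdict, so the results below rest on my own pictures and force readings.

- **Pick-up:** I gripped the handles at about 55 mm and lifted the pliers without a slip.
- **Squeeze:** I leaned the hand back 37° and brought the jaws over the ears of the open collar, on the right-hand post (−y side). I then squeezed the handles to about 27 mm. At 35 N the handles had stopped at about 29 mm, so I raised the grip to 50 N.
- **Return:** I backed the pliers out and lowered them until the board pushed back with about 4 N. Then I released them and moved the hand clear.

**Last checks:**
- The scene camera shows the two ears, clearly apart before, now together as one block after the jaws let go.
- The pliers look flat within the board's outline in both pictures.
- Wrist forces stayed within a few newtons throughout; I saw no sign of a bump on the shelf.
- I did not measure the jar, beaker or spoon again at the end. The arm never came near the jar or beaker. The bowl of the spoon looks unmoved in the last top picture.

**Less certain:** The top camera alone shows the closure poorly, because a shelf wire and the post's base plate confuse the view of the ears. The two cameras also disagreed by 2–4 mm on the ears' sideways position. I settled that by comparing the jaws directly with the ears in the pictures.

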